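Square up a stack of ceramic plates in a sloping jogging tray

TASK

Tap the edges of the four loose white plates in the sloping tray until the stack is square: every plate flush against both the low front fence and the left fence, still lying one on another. Then swing the steel keeper arm by its black knob all the way over the stack to its stop, and leave the tube block, petri dish and marker on the desk alone.

Things in the scene. Friction and masses are not known exactly. Their poses are not given: they have to be found in the camera images.
- tray: Fixed grey tray, its bed sloping 24 degrees, rising away from the robot. Origin on top of a raised pad (70 x 50 mm, 8 mm above the bed) below the middle of the squared stack, whose edges overhang the pad. Axes: x uphill along the bed, y left along the bed, z square off the bed (leans 24 degrees towards the robot). Bed from x -53 to +119, y -75 to +75 mm. Its right side (-y) is open.
- front_fence (a point): Middle of the top of the inner face of the aluminium front fence, at the tray's low edge: top at tray z = +22 mm, inner face at tray x = -45 mm, from y -59 to +41 mm, 8 mm thick.
- left_fence (a point): Middle of the top of the inner face of the aluminium left fence: top at tray z = +22 mm, inner face at tray y = +35 mm, from x -45 to +43 mm, 6 mm thick.
- back_wall (a point): Middle of the top of the inner face of the tray's grey back wall: top at tray z = +50 mm (58 mm off the bed), at x = +107 mm, y -70 to +60 mm. Between it and the stack is a channel 62 mm wide once squared; to reach the plates' uphill edges the fingers must point into it square to the bed, so tilted about 24 degrees.
- plate_1_mid (a point): Centre of white ceramic plate 1 of 4 from below: 90 x 70 x 5 mm, 50 to 100 g, x along its 90 mm side, z its thickness. It lies in the stack shifted 5 to 13 mm uphill and 6 to 14 mm right of square and turned up to 0.08 rad; friction holds it there. Squared, its centre is at x = 0, y = 0, z = 2.5 mm in the tray's frame.
- plate_2_mid (a point): Centre of white ceramic plate 2 of 4 from below: 90 x 70 x 5 mm, 50 to 100 g, x along its 90 mm side, z its thickness. It lies in the stack shifted 5 to 13 mm uphill and 6 to 14 mm right of square and turned up to 0.08 rad; friction holds it there. Squared, its centre is at x = 0, y = 0, z = 7.5 mm in the tray's frame.
- plate_3_mid (a point): Centre of white ceramic plate 3 of 4 from below: 90 x 70 x 5 mm, 50 to 100 g, x along its 90 mm side, z its thickness. It lies in the stack shifted 5 to 13 mm uphill and 6 to 14 mm right of square and turned up to 0.08 rad; friction holds it there. Squared, its centre is at x = 0, y = 0, z = 12.5 mm in the tray's frame.
- plate_4_mid (a point): Centre of white ceramic plate 4 of 4 from below: 90 x 70 x 5 mm, 50 to 100 g, x along its 90 mm side, z its thickness. It lies in the stack shifted 5 to 13 mm uphill and 6 to 14 mm right of square and turned up to 0.08 rad; friction holds it there. Squared, its centre is at x = 0, y = 0, z = 17.5 mm in the tray's frame.
- keeper (a joint): Keeper arm's angle. At 0 it points uphill beside the left fence (starts at -0.4 to 0 rad, slewed outward); grows as it swings clockwise seen from above; stop at 1.57, pointing to -y over the stack. Hinge along tray z through x = 0, y = +55 mm; stiff, stays where left (about 0.7 N at the knob). Steel bar 12 mm wide, underside at tray z = 25.5 mm, clears the 20 mm stack.
- keeper_knob (a point): Middle of the black upright knob on the keeper arm: 12 mm diameter, 24 mm high, 64 mm from the hinge; this point is at tray z = 42 mm (knob from z 30 to 54 mm). It can be pushed or pinched from above.
- tube_block: Bystander: black tube block with thirty wells, 104 x 128 x 37 mm, loose on the desk right of the tray; origin at the centre of its underside.
- petri_dish: Bystander: clear petri dish, 58 mm across, 15 mm high, loose on the desk left of the tray; origin at the centre of its underside.
- marker: Bystander: marker pen, 135 mm long, 17 mm thick, loose on the desk left of the tray; origin at the middle of its underside, y along the pen.
Not all that is in view belongs to the job. Leave any pink look-alike of the part that bears plate_4_mid alone.

How it is judged:
On the way, in this order (a step that is already met when the one before it is completed fails the run):
1. all four plates are square against the front and left fences (x of plate_1_mid in the frame of tray between -0.0025 and 0.0025 m and y of plate_1_mid in the frame of tray between -0.0025 and 0.0025 m and z of plate_1_mid in the frame of tray between -0.0005 and 0.0055 m and angle between the x axis of each of plate_1_mid, plate_2_mid, plate_3_mid, plate_4_mid and the x axis of tray, either way round below 0.04 rad and x of plate_2_mid in the frame of tray between -0.0025 and 0.0025 m and y of plate_2_mid in the frame of tray between -0.0025 and 0.0025 m and z of plate_2_mid in the frame of tray between 0.0045 and 0.0105 m and x of plate_3_mid in the frame of tray between -0.0025 and 0.0025 m and y of plate_3_mid in the frame of tray between -0.0025 and 0.0025 m and z of plate_3_mid in the frame of tray between 0.0095 and 0.0155 m and x of plate_4_mid in the frame of tray between -0.0025 and 0.0025 m and y of plate_4_mid in the frame of tray between -0.0025 and 0.0025 m and z of plate_4_mid in the frame of tray between 0.0145 and 0.0205 m), for 0.2 s.
2. the keeper arm is swung over the stack to its stop (value of joint keeper above 1.48 rad), for 0.2 s.
At the end, for the whole second after the job is handed in: All four plates lie one on another on the bed at rest, each centre within 2.5 mm of its squared place in the tray's x and y and turned less than 0.04 rad from the tray, and the keeper arm stands over the stack at 1.48 rad or more (all of step 1 and linear speed of each of plate_1, plate_2, plate_3, plate_4 below 0.01 m/s and value of joint keeper above 1.48 rad); the robot touches nothing.
It fails at once if the black tube block is moved more than 20 mm (distance of tube_block from where it was at the start of the episode above 0.02 m).
It fails at once if the petri dish is moved more than 20 mm (distance of petri_dish from where it was at the start of the episode above 0.02 m).
It fails at once if the marker pen is moved more than 20 mm (distance of marker from where it was at the start of the episode above 0.02 m).
It also fails if it takes over 72 s, if anything falls off the work surface, if the arm or the gripper's body presses on something with over 40 N, if the wrist force passes 120 N, or if a joint passes its speed limit or range.

ROBOT

A 6-joint arm with a two-finger parallel gripper is mounted at the origin on a cart in front of the work surface, level with it; the furniture and walls round the work are solid. World frame = base frame: x ahead of the robot, y to its left, z up, the work surface at z = 0. Lengths are in m, angles in rad, forces in N, time in s.
With the tool pointing down it reaches from about 0.3 to 1 m from the base axis. Payload 5.1 kg.
Tool frame: the origin (TCP) lies midway between the tips of the shut fingers; the grasp point (between the pads) lies 19 mm behind it; z points along the fingers, x is the direction in which the jaws open and shut, and the axes are right-handed (so a half turn about z gives the same grasp; the last joint's range is limited). The gripper opens to 95 mm and grips with 3 to 60 N. Pads are 20 mm wide; open, the fingers measure 119 mm over their backs; the gripper's body (75 mm by 180 mm) begins 59 mm behind the grasp point.
Start: joints at [-1.36, 0.124, 1.65, -0, 1.367, -0.083], TCP at [0.188, -0.622, 0.215] pointing down, gripper open.
Joint ranges: [-2.61, 2.61], [-1.02, 2.33], [0.03, 2.71], [-1.35, 4.49], [0.32, 2.68], [-2.91, 2.91]. Speed limits (rad/s): [2.57, 2.57, 3.14, 3.14, 3.14, 3.14].

INTERFACE

Orientations are given as a unit quaternion [x, y, z, w].
In Python, from rig import manip gives the robot as it stands.
- The arm moves only by the tool send_rows, never from a script. Its argument "increments" is one flat list of numbers, 7 for each row, row after row: the gripper's target within -1 to 1 (shut at 1, half-way at 0, fully open at -1), then the shift along the tool's x, y, z in m, then the turn, a rotation vector about the tool's x, y, z in rad. In form: [hand, tx, ty, tz, rx, ry, rz, hand, tx, ty, tz, rx, ry, rz, ...]. A call has 1 to 5 rows; each row shifts and turns the pose as measured when the row begins, along the tool's axes as they then stand; what a row does not reach is not made up. A row lasts 1/8 s, in which the tool goes at most 62.5 mm and 10.7 degrees, less where a joint would pass 70% of its speed; a pose out of reach is approached as far as the arm can. A call is refused whole if a number of a shift passes 0.0625 or a number of a turn 0.188, either way. A call with a gripper value outside its range is refused whole. The fingers move at their own pace and stop on an object; "newtons" is the grip in N (left out, the last holds). Time passes only in rows, so rows that do not move let the fingers close. It gives the time, the measured TCP pose, the force and the opening at its end, in the units of the state.
- manip.get_state(): the state, without advancing time (a new reading comes with each control period).
- manip.snapshot(name): name is "scene" or "top"; returns a dict with "pixels" (400x640x3 uint8, blue, green, red), "z_map" (400x640 float32, m along the optical axis (not along the pixel's ray), 0 where there is no reading), "intrinsics" (3x3 intrinsics, pixels), "k1" (the pictures are not rectified: a ray, as slopes to the right and down, at radius r is drawn at 1 + k1 r^2 times it, then the intrinsics apply), "R" (3x3) and "t" (3): a world point X has camera coordinates R X + t. Camera axes: x right, y down, z forward; pixel columns grow to the right and rows downward; lengths in m; the calibration is good to about 2 mm. A picture is of the moment at which its call begins.
- manip.sign_off(): hands the job in, once; it reports no verdict.
The state is a dict: "time": time; "qpos": joint angles; "joint_velocities": joint speeds; "joint_torque": joint torques, N m; "ee_pos": TCP position; "eef_rot": TCP orientation; "contact_force": force on the tool from outside, world axes, zero at the start; "torque": the same for the moment, N m; "gripper_width": finger opening in m.
Only numpy, scipy, OpenCV 4.12 (cv2) and the standard library are available. Lean on these libraries where they do the work, as an engineer would, in place of code of your own. Each camera call takes 0.05 s, during which the arm holds its last target.

## Working session

There is one attempt and no reset: what is moved stays moved. The work goes in short steps, Python scripts to look and compute and a tool call to move; the robot and the scene stay as the last step left them, time stands still between calls to the robot, and variables do not carry over. Pictures are saved under pics/ and viewed, and the job is handed in when it is done.

Besides the shell and the picture viewer there is one more tool, called after "Emit:" as name(argument=value, ...) on one line, values as JSON. send_rows: Moves the arm, as the interface text tells. Its arguments: {"type":"object","properties":{"increments":{"type":"array"},"newtons":{"type":"number"}},"required":["increments"]}

```bash
ls; mkdir -p pics
python3 - <<'E'
from rig import manip
import cv2,numpy as np
print(manip.get_state())
for n in ["scene","top"]:
    s=manip.snapshot(n); cv2.imwrite(f"pics/{n}0.png",s["pixels"]); np.savez(f"{n}0.npz",**s)
    print(n,s["intrinsics"],s["k1"],s["R"],s["t"])
E
```

```text
pics
{'time': 0.0, 'qpos': array([-1.35956021e+00,  1.24523878e-01,  1.65167447e+00, -2.60701400e-05,
        1.36750039e+00, -8.25956905e-02]), 'joint_velocities': array([-0.00316803, -0.00012569, -0.00123451, -0.00101129, -0.0008388 ,
        0.00162211]), 'joint_torque': array([ 1.92257612e-04, -4.17603493e+01, -3.59935284e+01,  7.75329676e-02,
        4.93363815e-02, -1.70452986e-04]), 'ee_pos': array([ 0.18808588, -0.62151699,  0.21337463]), 'eef_rot': array([ 8.03002352e-01, -5.95974927e-01, -7.99358867e-04, -6.85624283e-04]), 'contact_force': array([-0.29987191, -0.63692333, -0.93529855]), 'torque': array([0.00621085, 0.0148903 , 0.03150097]), 'gripper_width': 0.09466801675333551}
scene [[396.15417652   0.         317.01361472]
 [  0.         396.15417652 202.34263159]
 [  0.           0.           1.        ]] -0.02620461030225005 [[-0.52303245 -0.85231057 -0.00193711]
 [-0.5998038   0.36969091 -0.70962246]
 [ 0.60553485 -0.36999369 -0.70457946]] [0.35649912 0.36837073 0.96755658]
top [[439.39413006   0.         317.40602146]
 [  0.         439.39413006 192.97239949]
 [  0.           0.           1.        ]] -0.10655385683143409 [[-4.05193631e-04 -9.99933281e-01 -1.15442536e-02]
 [-9.87908507e-01  2.19005976e-03 -1.55022531e-01]
 [ 1.55037471e-01  1.13418522e-02 -9.87843482e-01]] [0.10305433 0.56200257 1.37079212]
```

View pics/scene0.png

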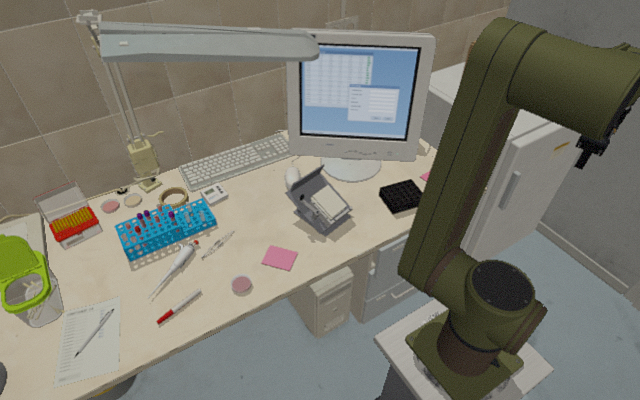

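View pics/top0.png

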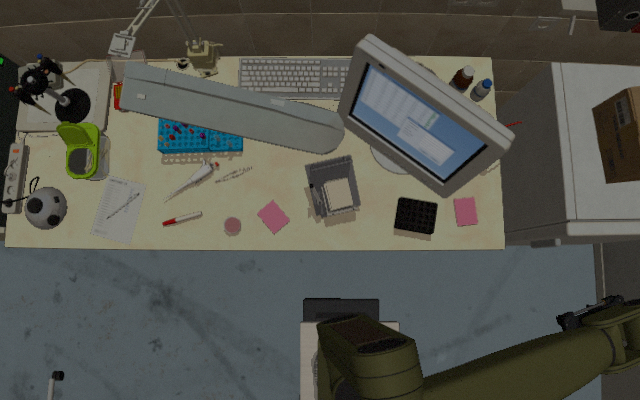

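Tray: at (323,205) in the scene view and (333,188) in the top view. The monitor is to its right and behind it, and the lamp head is to its upper left. I'll zoom in next.

```bash
cat > h.py <<'E'
import numpy as np,cv2
def cloud(s):
    K=s["intrinsics"];k1=float(s["k1"]);z=s["z_map"];h,w=z.shape
    u,v=np.meshgrid(np.arange(w),np.arange(h))
    d=np.stack([(u-K[0,2])/K[0,0],(v-K[1,2])/K[1,1]],-1)
    p=d.copy()
    for _ in range(10): p=d/(1+k1*(p**2).sum(-1,keepdims=True))
    c=np.concatenate([p,np.ones((h,w,1))],-1)*z[...,None]
    X=(c-s["t"])@s["R"]
    X[z==0]=np.nan
    return X
def proj(s,X):
    X=np.atleast_2d(X);c=X@s["R"].T+s["t"];p=c[:,:2]/c[:,2:]
    p=p*(1+float(s["k1"])*(p**2).sum(1,keepdims=True))
    K=s["intrinsics"];return p*[K[0,0],K[1,1]]+K[:2,2]
def crop(s,name,x0,y0,x1,y1,k):
    im=cv2.resize(s["pixels"][y0:y1,x0:x1],None,fx=k,fy=k,interpolation=cv2.INTER_CUBIC)
    cv2.imwrite(name,im)
E
python3 - <<'E'
from h import *
a=np.load("scene0.npz");b=np.load("top0.npz")
crop(a,"pics/s1.png",275,155,365,245,6.6); crop(b,"pics/t1.png",295,145,365,225,7)
for n,s in (("s",a),("t",b)):
    X=cloud(s)
    if n=="t": pts=[(310,165),(345,190),(333,175),(333,212),(400,215),(272,215),(232,226),(182,218),(330,130),(420,185),(440,190),(340,135),(300,140),(350,100)]
    else: pts=[(328,205),(310,190),(400,195),(242,285),(180,305),(290,60),(310,45),(300,180),(320,215)]
    for u,v in pts: print(n,u,v,np.round(X[v,u],3))
E
```

```text
s 328 205 [0.544 0.044 0.07 ]
s 310 190 [0.625 0.061 0.079]
s 400 195 [ 0.485 -0.201  0.039]
s 242 285 [0.453 0.383 0.015]
s 180 305 [0.483 0.549 0.012]
s 290 60 [0.576 0.134 0.549]
s 310 45 [0.596 0.07  0.562]
s 300 180 [0.621 0.098 0.142]
s 320 215 [0.533 0.08  0.055]
t 310 165 [0.644 0.125 0.09 ]
t 345 190 [0.567 0.015 0.071]
t 333 175 [0.615 0.052 0.073]
t 333 212 [0.5   0.053 0.051]
t 400 215 [ 0.491 -0.163  0.038]
t 272 215 [0.495 0.252 0.006]
t 232 226 [0.458 0.382 0.014]
t 182 218 [0.484 0.552 0.01 ]
t 330 130 [0.612 0.07  0.565]
t 420 185 [ 0.595 -0.24   0.002]
t 440 190 [ 0.556 -0.27   0.138]
t 340 135 [0.606 0.049 0.551]
t 300 140 [0.591 0.132 0.565]
t 350 100 [0.791 0.008 0.27 ]
```

View pics/s1.png

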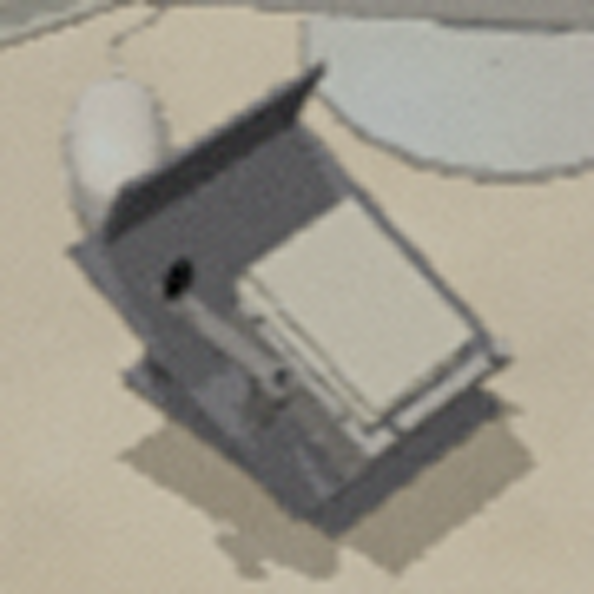

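View pics/t1.png

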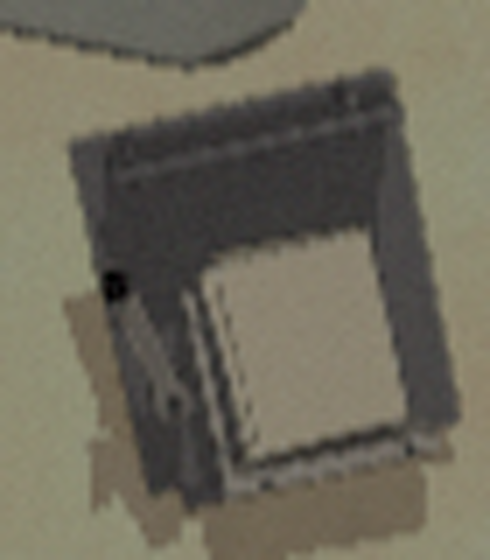

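```bash
cat > fit.py <<'E'
from h import *
from scipy.optimize import least_squares
from scipy.spatial.transform import Rotation as Ro
th=np.radians(24)
def TR(p): # p=x,y,z,yaw
    return Ro.from_euler('ZY',[p[3],-th]).as_matrix(),np.array(p[:3])
def sdbox(P,lo,hi):
    lo,hi=np.array(lo),np.array(hi);c=(lo+hi)/2;h=(hi-lo)/2
    q=np.abs(P-c)-h
    return np.linalg.norm(np.maximum(q,0),axis=1)+np.minimum(q.max(1),0)
mm=.001
boxes=[((-53,-75,-14),(119,75,-8)),((107,-70,-8),(119,60,50)),((-53,-59,-8),(-45,41,22)),((-45,35,-8),(43,41,22))]
boxes=[(np.array(a)*mm,np.array(b)*mm) for a,b in boxes]
def fit(clouds,p0):
    def res(p):
        R,t=TR(p[:4]);out=[]
        for C in clouds:
            L=(C-t)@R
            d=np.min([np.abs(sdbox(L,a,b)) for a,b in boxes],0)
            c,s=np.cos(p[6]),np.sin(p[6]);Q=L.copy();Q[:,0]-=p[4];Q[:,1]-=p[5]
            Q[:,:2]=Q[:,:2]@np.array([[c,-s],[s,c]])
            d=np.minimum(d,np.abs(sdbox(Q,[-.045,-.035,.0],[.045,.035,.020])))
            out.append(np.minimum(d,.006))
        return np.concatenate(out)
    return least_squares(res,p0,loss='soft_l1',f_scale=.002,x_scale=[.01,.01,.01,.05,.01,.01,.05]),res
if __name__=="__main__":
    cl=[]
    a=np.load("scene0.npz");b=np.load("top0.npz")
    p=np.array([.56,.04,.055,.237,.009,-.01,0])
    for n,s in (("s",a),("t",b)):
        X=cloud(s).reshape(-1,3);R,t=TR(p);L=(X-t)@R
        m=np.all((L>[-.07,-.09,-.012])&(L<[.135,.09,.06]),1)&(X[:,2]>.012)
        cl.append(X[m]);print(m.sum())
    for sel in ([0],[1],[0,1]):
        r,f=fit([cl[i] for i in sel],p)
        e=f(r.x);print(np.round(r.x,4),r.cost,np.median(e),np.mean(e))
    np.save("pose.npy",r.x)
    # overlay
    R,t=TR(r.x)
    for n,s,(x0,y0,x1,y1) in (("s",a,(275,155,365,245)),("t",b,(295,145,365,225))):
        k=7;im=cv2.resize(s["pixels"][y0:y1,x0:x1],None,fx=k,fy=k,interpolation=cv2.INTER_CUBIC)
        pb=[(l,h,0,0,0,(0,255,0)) for l,h in boxes]+[(np.array([-.045,-.035,0]),np.array([.045,.035,.02]),*r.x[4:7],(0,0,255))]
        for l,h,dx,dy,da,c in pb:
            V=np.array([[ (l,h)[i][0],(l,h)[j][1],(l,h)[m][2]] for i in (0,1) for j in (0,1) for m in (0,1)])
            cc,ss=np.cos(da),np.sin(da);V[:,:2]=V[:,:2]@np.array([[cc,ss],[-ss,cc]])+[dx,dy]
            P=(proj(s,V@R.T+t)-[x0,y0]+.5)*k
            for i in range(8):
                for bb in (1,2,4):
                    if not i&bb: cv2.line(im,tuple(np.int32(P[i])),tuple(np.int32(P[i|bb])),c,1)
        cv2.imwrite(f"pics/ov_{n}.png",im)
E
python3 fit.py
```

```text
2280
2259
[ 0.5518  0.0421  0.0531  0.2283  0.0078 -0.0098  0.0089] 0.0037313989939500194 0.0012336295942761673 0.0016832678602428355
[ 0.5571  0.0474  0.0539  0.215   0.0042 -0.0112  0.0334] 0.004712959554178402 0.0016659718293536565 0.002039311773339423
[ 0.552   0.0422  0.0525  0.236   0.0092 -0.0088  0.0063] 0.00929025966171076 0.0016174842394078605 0.001994169865530067
```

View pics/ov_s.png

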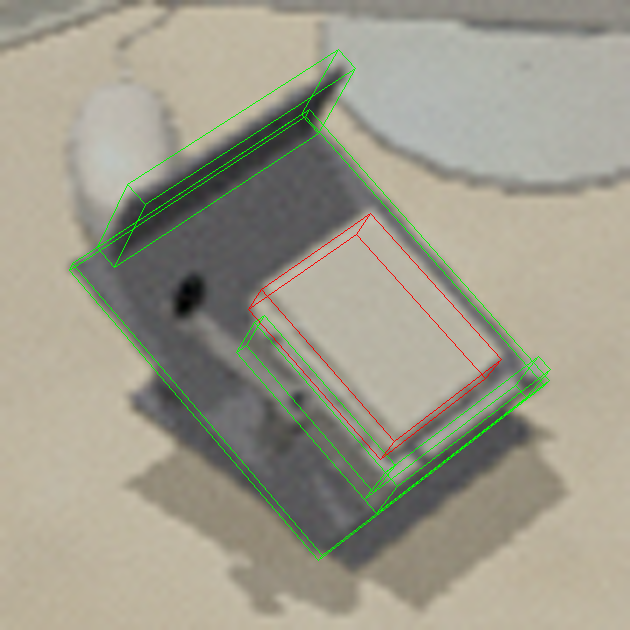

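View pics/ov_t.png

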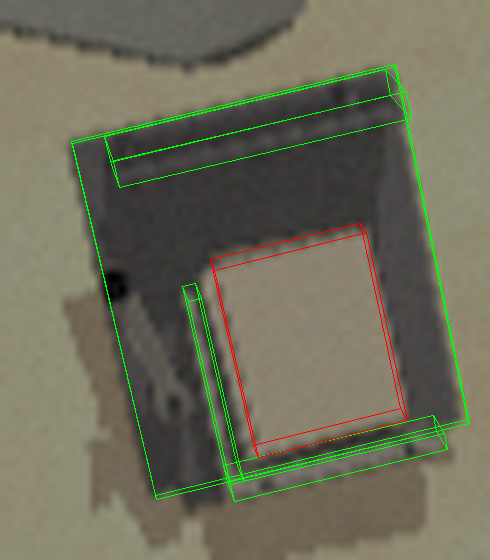

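Run:
```python
from h import *
from fit import TR
a=np.load("scene0.npz");b=np.load("top0.npz")
p=np.load("pose.npy");R,t=TR(p)
X=np.vstack([cloud(a).reshape(-1,3),cloud(b).reshape(-1,3)])
m=(X[:,2]>.06)&(X[:,0]>.3)&(X[:,0]<1)
X=X[m]
for y0 in np.arange(-.6,.4,.05):
    q=X[(X[:,1]>=y0)&(X[:,1]<y0+.05)]
    o=[]
    for z0 in (.06,.15,.25,.35,.45,.55):
        w=q[(q[:,2]>=z0)&(q[:,2]<z0+.1)]
        o.append(f"{np.percentile(w[:,0],2):.2f}" if len(w)>3 else "--")
    print(round(y0,2),o)
# knob: dark points
for s in (a,b):
    C=cloud(s);g=s["pixels"].max(-1);L=(C-t)@R
    m=(g<35)&np.all((L>[20,40,25]*np.array(.001))&(L<np.array([90,110,60])*.001),-1)
    print(m.sum(),np.round(L[m].mean(0)*1000,1),np.round(L[m].min(0)*1000),np.round(L[m].max(0)*1000))
```

```text
-0.6 ['--', '--', '--', '--', '--', '--']
-0.55 ['0.77', '0.76', '--', '--', '0.87', '--']
-0.5 ['0.89', '0.75', '--', '--', '0.87', '--']
-0.45 ['0.89', '--', '--', '--', '--', '--']
-0.4 ['0.91', '0.92', '--', '--', '0.62', '--']
-0.35 ['0.68', '0.54', '0.55', '0.57', '0.58', '--']
-0.3 ['0.54', '0.54', '0.56', '0.58', '0.61', '--']
-0.25 ['0.57', '0.58', '0.62', '0.64', '0.65', '--']
-0.2 ['0.60', '0.61', '0.65', '0.68', '0.68', '--']
-0.15 ['0.64', '0.65', '0.69', '0.71', '0.72', '--']
-0.1 ['0.68', '0.69', '0.73', '0.75', '0.76', '--']
-0.05 ['0.54', '0.73', '0.77', '0.79', '0.80', '--']
0.0 ['0.53', '0.76', '0.79', '0.81', '0.59', '0.60']
0.05 ['0.52', '--', '--', '--', '0.57', '0.57']
0.1 ['0.53', '--', '--', '--', '0.57', '0.57']
0.15 ['--', '--', '--', '--', '0.58', '0.58']
0.2 ['--', '--', '--', '--', '--', '0.59']
0.25 ['--', '--', '--', '--', '--', '0.60']
0.3 ['--', '--', '--', '--', '--', '0.61']
0.35 ['0.72', '1.00', '--', '--', '--', '0.62']
15 [62.8 72.9 48.8] [58. 68. 34.] [68. 76. 58.]
11 [64.9 71.4 50.3] [58. 68. 46.] [70. 75. 58.]
```

```bash
cat > plan.py <<'E'
import sys
from rig import manip
from h import *
from fit import TR,Ro
p=np.load("pose.npy");R,t=TR(p)
def ori(yaw=0): # tool z=-tray z; yaw: tool x direction angle in tray plane (deg), from tray x towards tray y
    c,s=np.cos(np.radians(yaw)),np.sin(np.radians(yaw))
    x=R@[c,s,0];z=-R[:,2];return np.stack([x,np.cross(z,x),z],1)
def state(pr=True):
    s=manip.get_state();Rt=Ro.from_quat(s["eef_rot"]).as_matrix()
    if pr:
        L=(s["ee_pos"]-t)@R*1000
        Q=R.T@Rt
        print("t %.2f w"%s["time"],np.round(s["ee_pos"],4),"tray mm",np.round(L,1),"yaw",round(np.degrees(np.arctan2(Q[1,0],Q[0,0])),1),"zdev",np.round(Q[:2,2],3),"F tray",np.round(R.T@s["contact_force"],1),"grip",round(s["gripper_width"]*1000,1),"q",np.round(s["qpos"],2))
    return s,Rt
def rows(Pw,Rw=None,n=None):
    s,Rt=state()
    Rw=Rt if Rw is None else Rw
    d=np.array(Pw)-s["ee_pos"];rv=Ro.from_matrix(Rt.T@Rw).as_rotvec()
    n=n or int(max(np.ceil(np.linalg.norm(d)/.055),np.ceil(np.linalg.norm(rv)/.17),1))
    print("n",n,"dist",np.round(np.linalg.norm(d),4))
    for i in range(n):
        Rc=Rt@Ro.from_rotvec(rv*i/n).as_matrix()
        print(np.round(Rc.T@d/n,4).tolist(),np.round(rv/n,4).tolist())
def tray(x,y,z): return R@(np.array([x,y,z])/1000)+t
E
python3 - <<'E'
from plan import *
print(tray(80,-10,80),t)
rows([.26,-.42,.30])
E
```

```text
[0.59371418 0.04192497 0.15815669] [0.55195517 0.04216573 0.05253412]
t 0.10 w [ 0.1881 -0.6216  0.2135] tray mm [-399.5 -560.2  354.1] yaw -87.0 zdev [-0.407  0.002] F tray [ 0.5 -0.4 -0.7] grip 94.8 q [-1.36  0.12  1.65 -0.    1.37 -0.08]
n 5 dist 0.2308
[-0.0345, -0.0254, -0.0172] [0.0, 0.0, 0.0]
[-0.0345, -0.0254, -0.0172] [0.0, 0.0, 0.0]
[-0.0345, -0.0254, -0.0172] [0.0, 0.0, 0.0]
[-0.0345, -0.0254, -0.0172] [0.0, 0.0, 0.0]
[-0.0345, -0.0254, -0.0172] [0.0, 0.0, 0.0]
```

Emit:
send_rows(increments=[0.1, -0.035, -0.025, -0.017, 0, 0, 0, 0.1, -0.035, -0.025, -0.017, 0, 0, 0, 0.1, -0.035, -0.025, -0.017, 0, 0, 0, 0.1, -0.035, -0.025, -0.017, 0, 0, 0, 0.1, -0.035, -0.025, -0.017, 0, 0, 0])

```text
time: 0.72
ee_pos: [0.2572, -0.4123, 0.2955]
eef_rot: [0.802, -0.598, -0.005, -0.004]
contact_force: [0.5, 0.3, 0.4]
gripper_width: 0.0506
```

Run:
```python
from plan import *
rows([.42,-.15,.30])
```

```text
t 0.72 w [ 0.2572 -0.4123  0.2955] tray mm [-260.1 -372.9  381.8] yaw -87.5 zdev [-0.407  0.013] F tray [0.7 0.1 0.2] grip 50.6 q [-1.13 -0.28  1.89  0.    1.54  0.16]
n 6 dist 0.3088
[-0.0342, -0.0385, -0.0003] [0.0, 0.0, 0.0]
[-0.0342, -0.0385, -0.0003] [0.0, 0.0, 0.0]
[-0.0342, -0.0385, -0.0003] [0.0, 0.0, 0.0]
[-0.0342, -0.0385, -0.0003] [0.0, 0.0, 0.0]
[-0.0342, -0.0385, -0.0003] [0.0, 0.0, 0.0]
[-0.0342, -0.0385, -0.0003] [0.0, 0.0, 0.0]
```

Emit:
send_rows(increments=[0.1, -0.036, -0.041, 0, 0, 0, 0, 0.1, -0.036, -0.041, 0, 0, 0, 0, 0.1, -0.036, -0.041, 0, 0, 0, 0, 0.1, -0.036, -0.041, 0, 0, 0, 0, 0.1, -0.036, -0.041, 0, 0, 0, 0])

```text
time: 1.35
ee_pos: [0.4048, -0.1742, 0.2983]
eef_rot: [0.8, -0.599, -0.003, -0.004]
contact_force: [1.3, -0.8, -0.1]
gripper_width: 0.0426
```

Run:
```python
from plan import *
rows(tray(82,-10,95),ori(-90))
```

```text
t 1.35 w [ 0.4048 -0.1742  0.2983] tray mm [ -77.  -176.   303.3] yaw -87.7 zdev [-0.405  0.01 ] F tray [ 0.9 -1.1 -0.5] grip 42.6 q [-0.53 -0.39  1.98  0.01  1.56  0.75]
n 6 dist 0.3102
[-0.0255, -0.0396, 0.0213] [0.0695, 0.0033, 0.0077]
[-0.0259, -0.0378, 0.0239] [0.0695, 0.0033, 0.0077]
[-0.0263, -0.0359, 0.0263] [0.0695, 0.0033, 0.0077]
[-0.0266, -0.0338, 0.0287] [0.0695, 0.0033, 0.0077]
[-0.027, -0.0315, 0.0309] [0.0695, 0.0033, 0.0077]
[-0.0273, -0.0291, 0.0329] [0.0695, 0.0033, 0.0077]
```

Emit:
send_rows(increments=[0.1, -0.0255, -0.04, 0.021, 0.07, 0.003, 0.008, 0.1, -0.026, -0.038, 0.024, 0.07, 0.003, 0.008, 0.1, -0.026, -0.036, 0.026, 0.07, 0.003, 0.008, 0.1, -0.0265, -0.034, 0.0287, 0.07, 0.003, 0.008, 0.1, -0.027, -0.0315, 0.031, 0.07, 0.003, 0.008])

```text
time: 1.98
ee_pos: [0.5653, 0.0131, 0.1936]
eef_rot: [0.775, -0.605, 0.112, -0.143]
contact_force: [-0.6, 0.3, 0.4]
gripper_width: 0.043
```

Run:
```python
from plan import *
s,_=state()
rows(tray(82,-10,65),ori(-90),3)
for n in ["scene","top"]:
    s=manip.snapshot(n); crop(s,f"pics/a_{n}.png",240,100,400,250,5)
```

```text
t 1.98 w [0.5653 0.0131 0.1936] tray mm [ 63.  -31.4 126.4] yaw -89.5 zdev [-0.053  0.003] F tray [-0.3  0.5  0.6] grip 43.0 q [-0.14 -0.27  2.09  0.16  0.99  1.12]
t 1.98 w [0.5653 0.0131 0.1936] tray mm [ 63.  -31.4 126.4] yaw -89.5 zdev [-0.053  0.003] F tray [-0.3  0.5  0.6] grip 43.0 q [-0.14 -0.27  2.09  0.16  0.99  1.12]
n 3 dist 0.0677
[-0.007, -0.0075, 0.0201] [0.0177, 0.0012, 0.0027]
[-0.007, -0.0071, 0.0202] [0.0177, 0.0012, 0.0027]
[-0.0071, -0.0067, 0.0204] [0.0177, 0.0012, 0.0027]
```

View pics/a_scene.png

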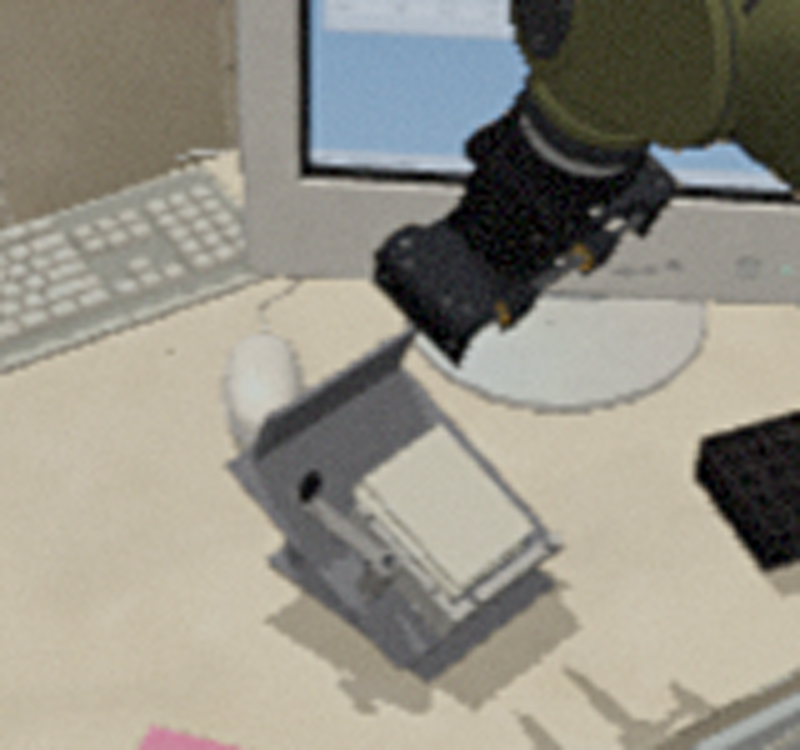

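View pics/a_top.png

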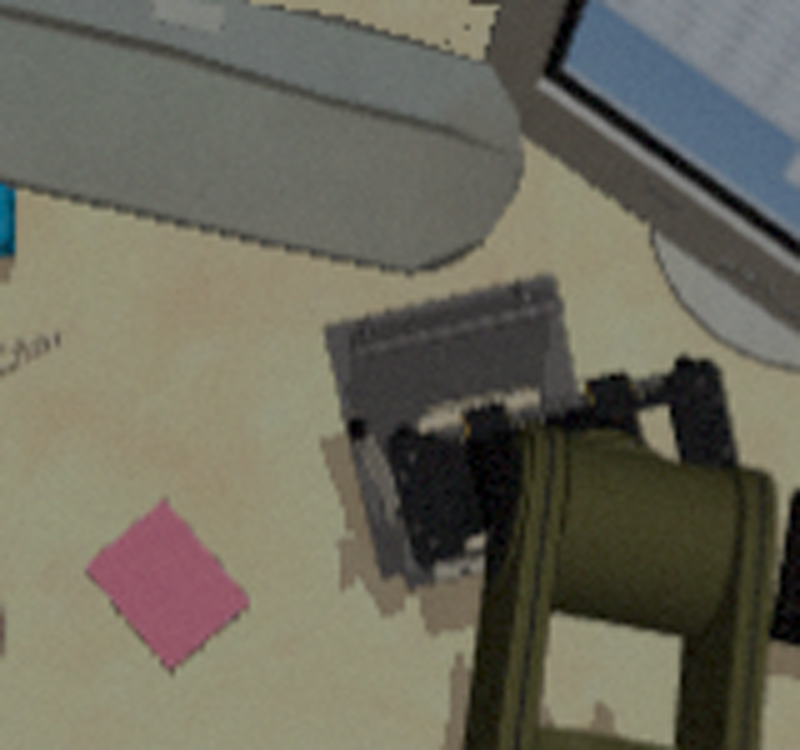

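The gripper is above the tray's right half and the channel is clear. The knob is at scene crop (312,488) and the plates at (450,510). Next I descend into the channel.

Emit:
send_rows(increments=[0.1, -0.007, -0.0075, 0.02, 0.018, 0.001, 0.003, 0.1, -0.007, -0.007, 0.02, 0.018, 0.001, 0.003, 0.1, -0.007, -0.007, 0.02, 0.018, 0.001, 0.003])

```text
time: 2.45
ee_pos: [0.5997, 0.0449, 0.143]
eef_rot: [0.77, -0.605, 0.126, -0.162]
contact_force: [-0.3, 0.0, 0.4]
gripper_width: 0.0428
```

Run:
```python
from plan import *
rows(tray(82,-10,10),ori(-90),4)
```

```text
t 2.45 w [0.5997 0.0449 0.143 ] tray mm [79.7 -8.5 63.5] yaw -89.9 zdev [-0.005  0.003] F tray [-0.1  0.1  0.5] grip 42.8 q [-0.08 -0.17  2.1   0.17  0.82  1.16]
n 4 dist 0.0536
[0.0004, -0.0006, 0.0134] [0.0012, 0.0007, 0.0006]
[0.0004, -0.0006, 0.0134] [0.0012, 0.0007, 0.0006]
[0.0004, -0.0006, 0.0134] [0.0012, 0.0007, 0.0006]
[0.0004, -0.0006, 0.0134] [0.0012, 0.0007, 0.0006]
```

Descend to z≈10, then check.

Emit:
send_rows(increments=[0.1, 0, -0.001, 0.013, 0.0015, 0.001, 0, 0.1, 0, -0.001, 0.013, 0.0015, 0.001, 0, 0.1, 0, -0.001, 0.013, 0.0015, 0.001, 0, 0.1, 0, 0, 0.013, 0, 0, 0])

```text
time: 2.95
ee_pos: [0.6241, 0.049, 0.0952]
eef_rot: [0.769, -0.605, 0.129, -0.163]
contact_force: [-0.1, -0.3, 0.2]
gripper_width: 0.0425
```

Run:
```python
from plan import *
state()
s=manip.snapshot("scene"); crop(s,"pics/b_scene.png",265,145,355,245,6)
```

```text
t 2.95 w [0.6241 0.049  0.0952] tray mm [ 82.9 -10.3   9.8] yaw -89.9 zdev [-0.    -0.002] F tray [-0.1 -0.3  0.2] grip 42.5 q [-0.06 -0.05  2.09  0.18  0.71  1.16]
```

View pics/b_scene.png

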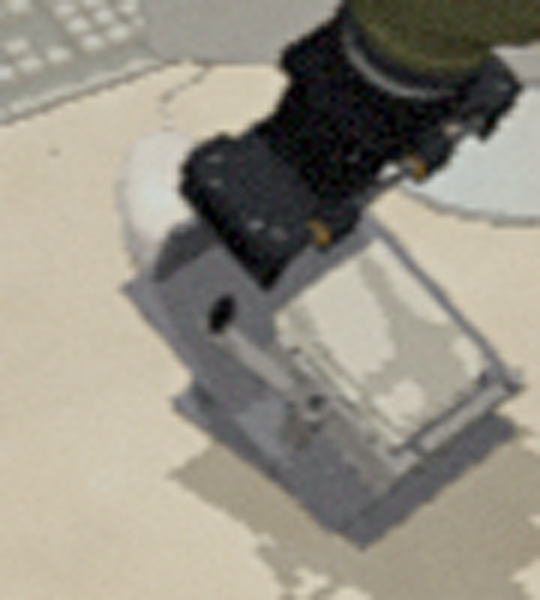

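Emit:
send_rows(increments=[0.1, 0, 0, 0.006, 0, 0, 0, 0.1, 0, 0, 0.004, 0, 0, 0, 0.1, 0, 0, 0.003, 0, 0, 0, 0.1, 0, 0, 0.002, 0, 0, 0])

```text
time: 3.5
ee_pos: [0.6299, 0.0504, 0.0788]
eef_rot: [0.769, -0.605, 0.128, -0.162]
contact_force: [0.6, 0.5, 0.0]
gripper_width: 0.0428
```

```bash
python3 -c "
from plan import *
state()"
```

```text
t 3.50 w [0.6299 0.0504 0.0788] tray mm [ 81.7 -10.2  -7.6] yaw -89.9 zdev [-0.003 -0.001] F tray [ 0.7  0.4 -0.3] grip 42.8 q [-0.06 -0.01  2.08  0.19  0.68  1.15]
```

Emit:
send_rows(increments=[0.1, 0, 0, 0.0015, 0, 0, 0, 0.1, 0, 0, 0.001, 0, 0, 0])

```text
time: 3.75
ee_pos: [0.6304, 0.0506, 0.078]
eef_rot: [0.769, -0.605, 0.128, -0.161]
contact_force: [-10.5, -1.8, 11.3]
gripper_width: 0.0429
```

```bash
python3 -c "
from plan import *
state()"
```

```text
t 3.75 w [0.6304 0.0506 0.078 ] tray mm [ 81.8 -10.2  -8.6] yaw -89.8 zdev [-0.005 -0.001] F tray [-5.1  0.7 14.7] grip 42.9 q [-0.06 -0.01  2.08  0.19  0.68  1.15]
```

Emit:
send_rows(increments=[0.1, 0, 0, -0.0055, 0, 0, 0, 0.1, 0, 0.004, 0, 0.003, 0, 0, 0.1, 0, 0.004, 0, 0.002, 0, 0, 0.1, 0, 0.003, 0, 0, 0, 0])

```text
time: 4.25
ee_pos: [0.6182, 0.0475, 0.0792]
eef_rot: [0.769, -0.604, 0.13, -0.164]
contact_force: [-0.2, -0.1, -0.4]
gripper_width: 0.043
```

```bash
python3 -c "
from plan import *
state()"
```

```text
t 4.25 w [0.6182 0.0475 0.0792] tray mm [ 70.8 -10.3  -2.3] yaw -89.8 zdev [ 0.002 -0.001] F tray [-0.3 -0.1 -0.2] grip 43.0 q [-0.07 -0.04  2.11  0.19  0.68  1.14]
```

Emit:
send_rows(increments=[0.1, 0, 0.002, 0, 0, 0, 0, 0.1, 0, 0.002, 0, 0, 0, 0, 0.1, 0, 0.002, 0, 0, 0, 0, 0.1, 0, 0.002, 0, 0, 0, 0])

```text
time: 4.75
ee_pos: [0.6109, 0.0457, 0.0757]
eef_rot: [0.769, -0.604, 0.13, -0.164]
contact_force: [1.5, 0.5, -0.8]
gripper_width: 0.0426
```

```bash
python3 -c "
from plan import *
state()"
```

```text
t 4.75 w [0.6109 0.0457 0.0757] tray mm [ 62.5 -10.4  -2.4] yaw -89.9 zdev [ 0.003 -0.001] F tray [ 1.1  0.1 -1.4] grip 42.6 q [-0.07 -0.06  2.13  0.2   0.67  1.13]
```

Emit:
send_rows(increments=[0.1, 0, 0.0015, 0, 0, 0, 0, 0.1, 0, 0.0015, 0, 0, 0, 0, 0.1, 0, 0.0015, 0, 0, 0, 0])

```text
time: 5.12
ee_pos: [0.6085, 0.0443, 0.0753]
eef_rot: [0.768, -0.604, 0.132, -0.165]
contact_force: [4.3, -1.4, 0.6]
gripper_width: 0.043
```

```bash
python3 -c "
from plan import *
state()"
```

```text
t 5.12 w [0.6085 0.0443 0.0753] tray mm [ 60.  -11.1  -1.7] yaw -89.8 zdev [ 0.008 -0.003] F tray [ 3.8 -2.3 -1. ] grip 43.0 q [-0.07 -0.06  2.14  0.2   0.67  1.12]
```

Emit:
send_rows(increments=[0.1, -0.0005, 0.002, 0.0005, -0.006, 0, 0, 0.1, -0.0005, 0.002, 0.0005, -0.002, 0, 0, 0.1, 0, 0.002, 0, 0, 0, 0])

```text
time: 5.5
ee_pos: [0.6075, 0.0427, 0.0759]
eef_rot: [0.768, -0.604, 0.135, -0.164]
contact_force: [4.5, -2.1, 0.9]
gripper_width: 0.0426
```

```bash
python3 -c "
from plan import *
state()"
```

```text
t 5.50 w [0.6075 0.0427 0.0759] tray mm [ 59.  -12.5  -0.7] yaw -89.7 zdev [ 0.009 -0.008] F tray [ 4.  -3.1 -0.7] grip 42.6 q [-0.08 -0.07  2.14  0.19  0.66  1.13]
```

Run:
```python
from plan import *
s=manip.snapshot("scene"); crop(s,"pics/c_scene.png",275,135,375,245,6)
s=manip.snapshot("top"); crop(s,"pics/c_top.png",285,125,385,225,6)
state()
```

```text
t 5.60 w [0.6074 0.0426 0.0758] tray mm [ 58.9 -12.5  -0.7] yaw -89.7 zdev [ 0.009 -0.008] F tray [ 4.4 -2.2 -0.3] grip 42.7 q [-0.08 -0.07  2.14  0.19  0.66  1.13]
```

View pics/c_scene.png

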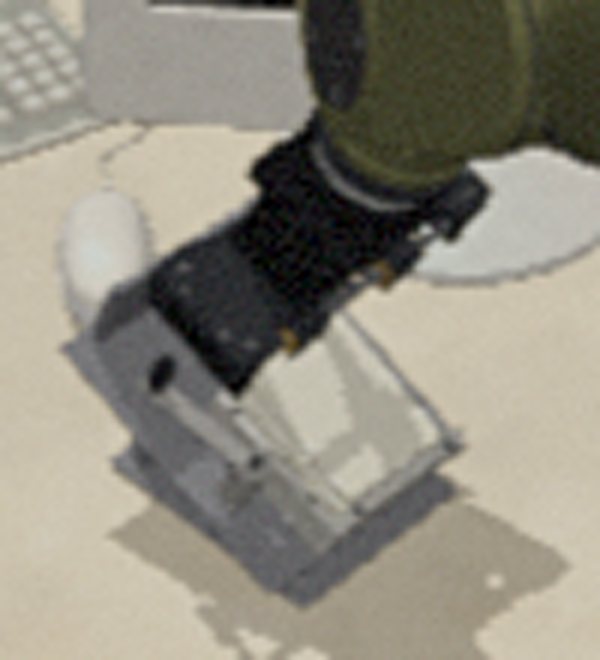

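View pics/c_top.png

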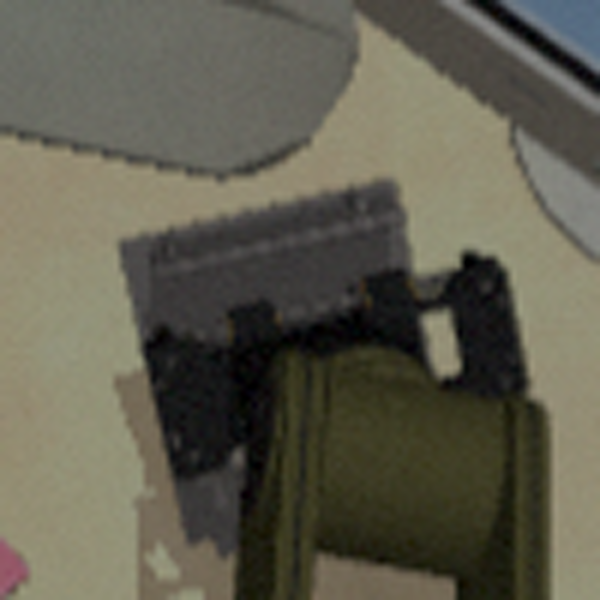

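Emit:
send_rows(increments=[0.1, -0.002, 0.006, 0.002, -0.006, 0, 0])

```text
time: 5.72
ee_pos: [0.6072, 0.0425, 0.0759]
eef_rot: [0.768, -0.604, 0.139, -0.165]
contact_force: [13.0, -1.4, 6.5]
gripper_width: 0.0431
```

```bash
python3 -c "
from plan import *
state()"
```

```text
t 5.72 w [0.6072 0.0425 0.0759] tray mm [ 58.7 -12.6  -0.6] yaw -89.7 zdev [ 0.015 -0.013] F tray [13.9 -4.4  0.9] grip 43.1 q [-0.07 -0.07  2.15  0.19  0.66  1.13]
```

Emit:
send_rows(increments=[0.1, 0, -0.01, 0, -0.01, 0.01, 0, 0.1, 0, -0.01, 0, -0.005, 0.003, 0, 0.1, 0, 0, -0.04, 0, 0, 0, 0.1, 0, 0, -0.05, 0, 0, 0, 0.1, 0, -0.03, -0.05, 0, 0, 0])

```text
time: 6.35
ee_pos: [0.5875, 0.0446, 0.2145]
eef_rot: [0.77, -0.608, 0.126, -0.146]
contact_force: [1.8, 0.3, 0.5]
gripper_width: 0.0429
```

Run:
```python
from plan import *
state()
s=manip.snapshot("scene"); crop(s,"pics/d_scene.png",275,165,365,245,8);np.savez("d.npz",**s)
state()
```

```text
t 6.35 w [0.5875 0.0446 0.2145] tray mm [ 98.   -5.9 133.6] yaw -89.9 zdev [-0.031 -0.017] F tray [ 1.8 -0.1 -0.3] grip 42.9 q [-0.06 -0.25  2.04  0.12  0.97  1.23]
t 6.40 w [0.594  0.0448 0.2273] tray mm [109.   -7.3 142.8] yaw -89.8 zdev [-0.012 -0.022] F tray [ 4.5 -0.5  5.4] grip 42.9 q [-0.06 -0.26  2.03  0.12  0.97  1.23]
```

View pics/d_scene.png

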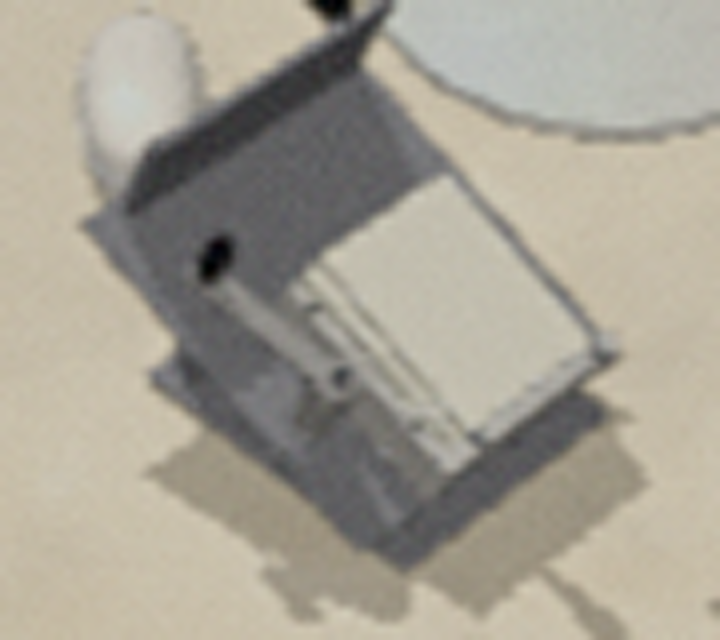

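Run:
```python
from plan import *
rows(tray(0,-82,80),ori(0),10)
print(tray(0,-82,0))
```

```text
t 6.40 w [0.594  0.0448 0.2273] tray mm [109.   -7.3 142.8] yaw -89.8 zdev [-0.012 -0.022] F tray [ 4.5 -0.5  5.4] grip 42.9 q [-0.06 -0.26  2.03  0.12  0.97  1.23]
n 10 dist 0.1463
[0.0073, 0.0109, 0.0066] [0.0026, -0.0007, -0.1567]
[0.0055, 0.0119, 0.0065] [0.0026, -0.0007, -0.1567]
[0.0036, 0.0126, 0.0065] [0.0026, -0.0007, -0.1567]
[0.0016, 0.013, 0.0065] [0.0026, -0.0007, -0.1567]
[-0.0005, 0.0131, 0.0064] [0.0026, -0.0007, -0.1567]
[-0.0025, 0.0129, 0.0064] [0.0026, -0.0007, -0.1567]
[-0.0045, 0.0124, 0.0064] [0.0026, -0.0007, -0.1567]
[-0.0064, 0.0116, 0.0063] [0.0026, -0.0007, -0.1567]
[-0.0081, 0.0104, 0.0063] [0.0026, -0.0007, -0.1567]
[-0.0096, 0.0091, 0.0063] [0.0026, -0.0007, -0.1567]
[ 0.571132   -0.03756036  0.05253412]
```

Emit:
send_rows(increments=[0.1, 0.007, 0.011, 0.0065, 0.003, 0, -0.16, 0.1, 0.0055, 0.012, 0.0065, 0.003, 0, -0.16, 0.1, 0.0035, 0.0125, 0.0065, 0.003, 0, -0.16, 0.1, 0.0015, 0.013, 0.0065, 0.003, 0, -0.16, 0.1, -0.0005, 0.013, 0.0065, 0.003, 0, -0.16])

```text
time: 7.02
ee_pos: [0.5659, 0.0003, 0.1763]
eef_rot: [0.947, -0.244, 0.186, -0.092]
contact_force: [-0.0, -0.6, -0.4]
gripper_width: 0.043
```

Emit:
send_rows(increments=[0.1, -0.0025, 0.013, 0.0065, 0.003, 0, -0.16, 0.1, -0.0045, 0.0125, 0.0065, 0.003, 0, -0.16, 0.1, -0.0065, 0.0115, 0.0065, 0.003, 0, -0.16, 0.1, -0.008, 0.0105, 0.0065, 0.003, 0, -0.16, 0.1, -0.0095, 0.009, 0.0065, 0.003, 0, -0.16])

```text
time: 7.65
ee_pos: [0.5363, -0.0466, 0.1179]
eef_rot: [0.966, 0.16, 0.202, -0.02]
contact_force: [0.4, 0.3, -0.2]
gripper_width: 0.0427
```

Run:
```python
from plan import *
rows(tray(0,-82,40),ori(0),5)
```

```text
t 7.65 w [ 0.5363 -0.0466  0.1179] tray mm [ -6.3 -82.7  74.4] yaw 5.1 zdev [-0.01   0.011] F tray [ 0.3  0.2 -0.4] grip 42.7 q [-0.3  -0.28  2.24  0.29  0.85 -0.79]
n 5 dist 0.035
[0.0013, 0.0001, 0.0069] [-0.0022, 0.0019, 0.0178]
[0.0013, 0.0, 0.0069] [-0.0022, 0.0019, 0.0178]
[0.0013, -0.0, 0.0069] [-0.0022, 0.0019, 0.0178]
[0.0013, -0.0001, 0.0069] [-0.0022, 0.0019, 0.0178]
[0.0013, -0.0001, 0.0069] [-0.0022, 0.0019, 0.0178]
```

Emit:
send_rows(increments=[0.1, 0.0015, 0, 0.007, -0.002, 0.002, 0.018, 0.1, 0.0015, 0, 0.007, -0.002, 0.002, 0.018, 0.1, 0.0015, 0, 0.007, -0.002, 0.002, 0.018, 0.1, 0.0015, 0, 0.007, -0.002, 0.002, 0.018, 0.1, 0.0015, 0, 0.007, -0.002, 0.002, 0.018])

```text
time: 8.28
ee_pos: [0.5569, -0.0395, 0.0857]
eef_rot: [0.972, 0.109, 0.205, -0.027]
contact_force: [-0.4, 0.6, -0.2]
gripper_width: 0.043
```

Run:
```python
from plan import *
rows(tray(0,-82,-3),ori(0),5)
s=manip.snapshot("scene"); crop(s,"pics/e_scene.png",275,145,375,245,7)
s=manip.snapshot("top"); crop(s,"pics/e_top.png",285,125,385,225,7)
```

```text
t 8.28 w [ 0.5569 -0.0395  0.0857] tray mm [  0.4 -80.6  36.1] yaw -0.8 zdev [-0.002  0.003] F tray [-0.3  0.7 -0.1] grip 43.0 q [-0.27 -0.19  2.23  0.3   0.76 -0.68]
n 5 dist 0.0391
[-0.0001, 0.0003, 0.0078] [-0.0006, 0.0005, -0.0029]
[-0.0001, 0.0003, 0.0078] [-0.0006, 0.0005, -0.0029]
[-0.0001, 0.0003, 0.0078] [-0.0006, 0.0005, -0.0029]
[-0.0001, 0.0003, 0.0078] [-0.0006, 0.0005, -0.0029]
[-0.0001, 0.0003, 0.0078] [-0.0006, 0.0005, -0.0029]
```

View pics/e_scene.png

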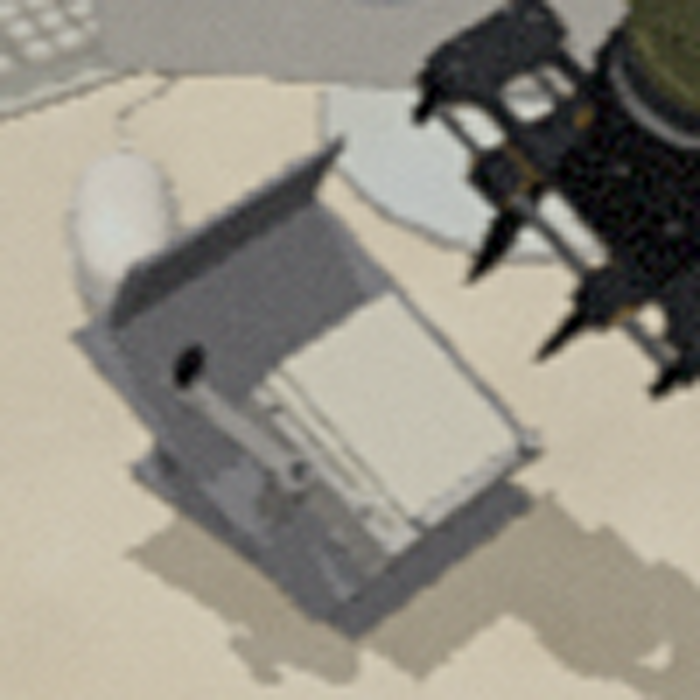

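View pics/e_top.png

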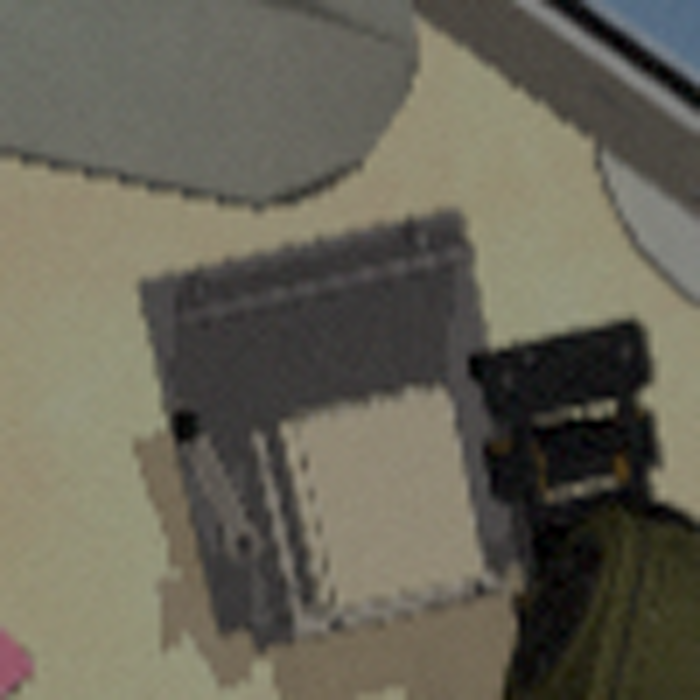

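Run:
```python
from plan import *
s=manip.snapshot("scene"); crop(s,"pics/f_scene.png",325,150,385,205,13)
st,Rt=state()
C=cloud(s); T=(C-st["ee_pos"])@Rt*1000
m=np.all((T>[-70,-40,-75])&(T<[70,40,8]),-1)
for z0 in range(-75,8,5):
    for sg in (-1,1):
        q=T[m&(T[...,2]>=z0)&(T[...,2]<z0+5)&(T[...,0]*sg>0)]
        if len(q): print(z0,sg,len(q),np.round(np.percentile(q,[5,95],axis=0)[:,:2],1).tolist())
```

```text
t 8.43 w [ 0.5563 -0.0395  0.0854] tray mm [ -0.2 -80.5  36.1] yaw -0.7 zdev [-0.003  0.004] F tray [-0.1 -0.1 -0.4] grip 42.7 q [-0.27 -0.19  2.23  0.3   0.76 -0.68]
-75 -1 1 [[-44.1, -2.7], [-44.1, -2.7]]
-70 1 2 [[22.4, 4.0], [22.8, 7.4]]
-65 1 3 [[21.9, -9.7], [25.4, 8.3]]
-60 1 4 [[21.7, -9.8], [25.4, 6.9]]
-55 -1 3 [[-32.4, -10.9], [-24.6, -9.5]]
-55 1 2 [[24.3, -9.6], [28.5, -9.1]]
-50 1 4 [[20.8, -9.6], [26.1, -2.5]]
-45 -1 5 [[-31.4, -9.9], [-25.6, -6.2]]
-45 1 6 [[20.5, -10.1], [28.8, 5.6]]
-40 -1 3 [[-27.1, -10.0], [-22.9, -6.8]]
-40 1 6 [[20.2, -10.5], [28.5, 7.0]]
-35 -1 3 [[-31.1, -8.2], [-22.9, -7.5]]
-35 1 4 [[20.5, -10.1], [22.0, -3.6]]
-30 -1 3 [[-28.6, -10.3], [-24.0, -5.7]]
-30 1 2 [[21.0, -7.2], [26.7, 7.9]]
-25 -1 3 [[-29.8, -10.3], [-24.1, -5.8]]
-25 1 4 [[21.2, -9.5], [27.1, 4.8]]
-20 -1 2 [[-29.3, -7.6], [-23.7, 11.6]]
-20 1 5 [[20.6, -11.3], [25.0, 3.6]]
-15 -1 4 [[-29.1, -10.3], [-23.5, -4.6]]
-15 1 5 [[20.3, -10.7], [25.1, 9.6]]
-10 -1 1 [[-26.9, -7.0], [-26.9, -7.0]]
-10 1 4 [[20.5, -9.7], [24.5, 9.4]]
-5 -1 1 [[-24.3, -6.7], [-24.3, -6.7]]
-5 1 2 [[20.8, 5.1], [20.9, 8.0]]
```

View pics/f_scene.png

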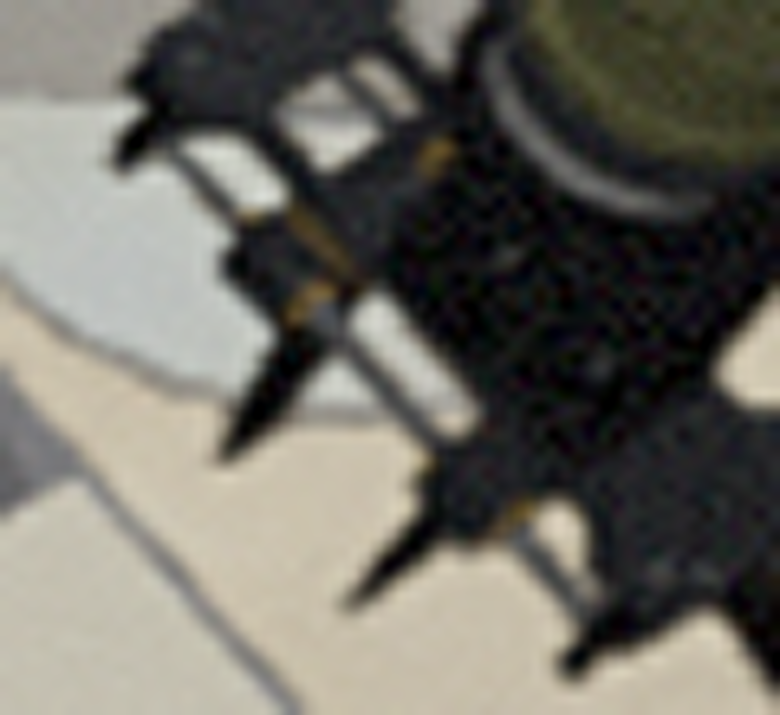

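Emit:
send_rows(increments=[0.1, 0, 0, 0.008, 0, 0, -0.003, 0.1, 0, 0, 0.008, 0, 0, -0.003, 0.1, 0, 0, 0.008, 0, 0, -0.003, 0.1, 0, 0, 0.008, 0, 0, -0.003, 0.1, 0, 0, 0.007, 0, 0, 0])

```text
time: 9.05
ee_pos: [0.5731, -0.0359, 0.0483]
eef_rot: [0.972, 0.115, 0.205, -0.026]
contact_force: [-0.4, -0.4, -0.5]
gripper_width: 0.0427
```

```bash
python3 -c "
from plan import *
state()"
```

```text
t 9.05 w [ 0.5731 -0.0359  0.0483] tray mm [  0.4 -80.8  -4.8] yaw -0.0 zdev [-0.002  0.003] F tray [-0.6 -0.3 -0.2] grip 42.7 q [-0.26 -0.09  2.21  0.32  0.67 -0.71]
```

Emit:
send_rows(increments=[0.1, 0, -0.006, -0.002, 0, 0, 0, 0.1, 0, -0.006, 0, 0, 0, 0, 0.1, 0, -0.005, 0, 0, 0, 0, 0.1, 0, -0.002, 0, 0, 0, 0])

```text
time: 9.55
ee_pos: [0.5674, -0.0161, 0.05]
eef_rot: [0.972, 0.115, 0.205, -0.026]
contact_force: [0.8, -0.3, 0.9]
gripper_width: 0.043
```

```bash
python3 -c "
from plan import *
state()"
```

```text
t 9.55 w [ 0.5674 -0.0161  0.05  ] tray mm [  0.2 -60.3  -2.9] yaw -0.0 zdev [-0.002  0.003] F tray [ 1.  -0.5  0.6] grip 43.0 q [-0.22 -0.11  2.23  0.29  0.67 -0.65]
```

Emit:
send_rows(increments=[0.1, 0, -0.003, 0, 0, 0, 0, 0.1, 0, -0.003, 0, 0, 0, 0, 0.1, 0, -0.002, 0, 0, 0, 0])

```text
time: 9.93
ee_pos: [0.5665, -0.0086, 0.0511]
eef_rot: [0.971, 0.115, 0.207, -0.025]
contact_force: [1.2, -1.2, -0.3]
gripper_width: 0.0426
```

```bash
python3 -c "
from plan import *
state()"
```

```text
t 9.93 w [ 0.5665 -0.0086  0.0511] tray mm [  1.5 -52.7  -2.2] yaw -0.0 zdev [0.001 0.001] F tray [ 0.7 -1.4 -0.6] grip 42.6 q [-0.2  -0.12  2.23  0.28  0.66 -0.63]
```

Emit:
send_rows(increments=[0.1, -0.0005, -0.003, 0.0005, 0, 0, 0, 0.1, 0, -0.003, 0, 0, 0, 0, 0.1, 0, -0.003, 0, 0, 0, 0])

```text
time: 10.3
ee_pos: [0.5643, -0.0009, 0.0506]
eef_rot: [0.971, 0.116, 0.207, -0.023]
contact_force: [-0.3, -8.2, 0.2]
gripper_width: 0.043
```

```bash
python3 -c "
from plan import *
state()"
```

```text
t 10.30 w [ 0.5643 -0.0009  0.0506] tray mm [  1.  -44.7  -2.6] yaw 0.1 zdev [ 0.001 -0.002] F tray [-2.  -7.9  1.1] grip 43.0 q [-0.18 -0.12  2.24  0.27  0.65 -0.6 ]
```

Emit:
send_rows(increments=[0.1, 0, -0.004, 0, 0, 0, 0, 0.1, 0, -0.005, 0, 0, 0, 0])

```text
time: 10.55
ee_pos: [0.5642, -0.0004, 0.051]
eef_rot: [0.971, 0.116, 0.209, -0.014]
contact_force: [2.1, -31.7, -4.3]
gripper_width: 0.043
```

Run:
```python
from plan import *
state()
s=manip.snapshot("scene"); crop(s,"pics/g_scene.png",275,160,365,245,8)
```

```text
t 10.55 w [ 5.642e-01 -4.000e-04  5.100e-02] tray mm [  1.2 -44.2  -2.2] yaw 0.4 zdev [ 0.003 -0.021] F tray [ -6.7 -31.3  -1.8] grip 43.0 q [-0.17 -0.13  2.25  0.24  0.64 -0.58]
```

View pics/g_scene.png

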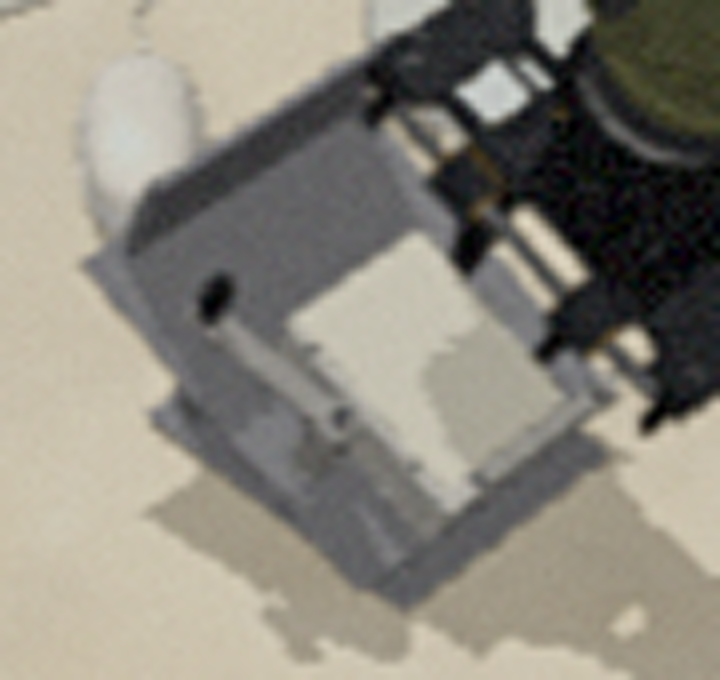

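Emit:
send_rows(increments=[0.1, 0, 0.006, 0, 0.01, 0, 0, 0.1, 0, 0.012, 0, 0.01, 0, -0.006, 0.1, 0, 0.012, -0.01, 0, 0, 0, 0.1, 0, 0, -0.04, 0, 0, 0, 0.1, 0, 0, -0.05, 0, 0, 0])

```text
time: 11.22
ee_pos: [0.5269, -0.0386, 0.1396]
eef_rot: [0.972, 0.121, 0.202, -0.027]
contact_force: [0.8, -0.8, -0.2]
gripper_width: 0.0432
```

Run:
```python
from plan import *
state()
s=manip.snapshot("scene"); crop(s,"pics/h_scene.png",275,160,365,245,8);np.savez("scene1.npz",**s)
s=manip.snapshot("top"); crop(s,"pics/h_top.png",295,145,375,225,8);np.savez("top1.npz",**s)
```

```text
t 11.22 w [ 0.5269 -0.0386  0.1396] tray mm [ -4.1 -72.7  97.1] yaw 0.5 zdev [-0.009  0.009] F tray [ 0.5 -1.  -0.4] grip 43.2 q [-0.29 -0.33  2.24  0.27  0.9  -0.67]
```

View pics/h_scene.png

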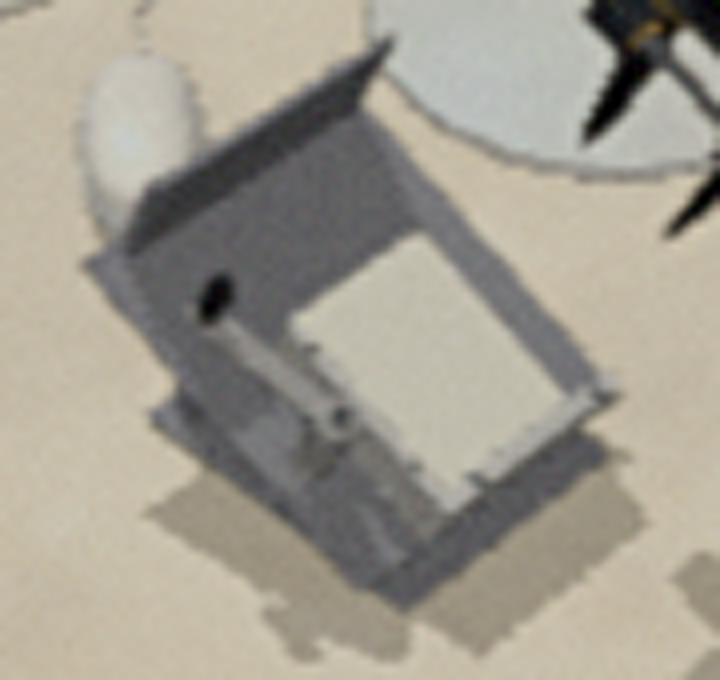

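View pics/h_top.png

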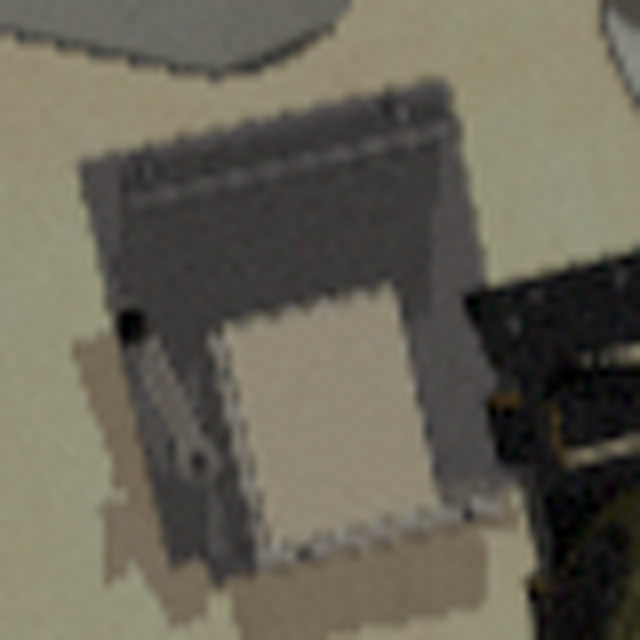

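Run:
```python
from plan import *
rows(tray(82,-4,85),ori(-90),10)
```

```text
t 11.32 w [ 0.5306 -0.04    0.1465] tray mm [  1.7 -74.8 102.1] yaw 0.6 zdev [0.003 0.002] F tray [ 0.8  0.1 -0.3] grip 43.0 q [-0.29 -0.34  2.24  0.27  0.89 -0.67]
n 10 dist 0.1084
[0.0081, -0.007, 0.0018] [-0.0004, -0.0001, 0.1582]
[0.0069, -0.0082, 0.0018] [-0.0004, -0.0001, 0.1582]
[0.0055, -0.0092, 0.0017] [-0.0004, -0.0001, 0.1582]
[0.004, -0.0099, 0.0017] [-0.0004, -0.0001, 0.1582]
[0.0024, -0.0104, 0.0017] [-0.0004, -0.0001, 0.1582]
[0.0007, -0.0107, 0.0017] [-0.0004, -0.0001, 0.1582]
[-0.001, -0.0107, 0.0017] [-0.0004, -0.0001, 0.1582]
[-0.0026, -0.0104, 0.0017] [-0.0004, -0.0001, 0.1582]
[-0.0042, -0.0098, 0.0017] [-0.0004, -0.0001, 0.1582]
[-0.0057, -0.009, 0.0017] [-0.0004, -0.0001, 0.1582]
```

Emit:
send_rows(increments=[0.1, 0.008, -0.007, 0.001, 0, 0, 0.16, 0.1, 0.007, -0.008, 0.001, 0, 0, 0.16, 0.1, 0.0055, -0.009, 0.001, 0, 0, 0.16, 0.1, 0.004, -0.01, 0.001, 0, 0, 0.16, 0.1, 0.0025, -0.0105, 0.001, 0, 0, 0.16])

```text
time: 11.95
ee_pos: [0.5592, 0.0048, 0.1589]
eef_rot: [0.937, -0.28, 0.179, -0.107]
contact_force: [1.1, 0.2, -0.5]
gripper_width: 0.0428
```

Emit:
send_rows(increments=[0.1, 0.0005, -0.0105, 0.001, 0, 0, 0.16, 0.1, -0.001, -0.0105, 0.001, 0, 0, 0.16, 0.1, -0.0025, -0.0105, 0.001, 0, 0, 0.16, 0.1, -0.004, -0.01, 0.001, 0, 0, 0.16, 0.1, -0.0055, -0.009, 0.001, 0, 0, 0.16])

```text
time: 12.58
ee_pos: [0.5887, 0.0495, 0.1685]
eef_rot: [0.747, -0.633, 0.117, -0.169]
contact_force: [-0.8, 0.0, 0.2]
gripper_width: 0.0429
```

Run:
```python
from plan import *
rows(tray(80,-4,40),ori(-90),5)
```

```text
t 12.57 w [0.5887 0.0495 0.1685] tray mm [81.3 -1.5 90.7] yaw -94.2 zdev [-0.005  0.01 ] F tray [-0.6  0.2  0.5] grip 42.9 q [-0.07 -0.22  2.1   0.17  0.87  1.25]
n 5 dist 0.0508
[0.0006, 0.0002, 0.0101] [0.0011, 0.002, -0.0148]
[0.0006, 0.0002, 0.0101] [0.0011, 0.002, -0.0148]
[0.0006, 0.0002, 0.0101] [0.0011, 0.002, -0.0148]
[0.0006, 0.0002, 0.0101] [0.0011, 0.002, -0.0148]
[0.0005, 0.0003, 0.0101] [0.0011, 0.002, -0.0148]
```

Emit:
send_rows(increments=[0.1, 0.0005, 0, 0.01, 0.001, 0.002, -0.015, 0.1, 0.0005, 0, 0.01, 0.001, 0.002, -0.015, 0.1, 0.0005, 0, 0.01, 0.001, 0.002, -0.015, 0.1, 0.0005, 0, 0.01, 0.001, 0.002, -0.015, 0.1, 0.0005, 0, 0.01, 0.001, 0.002, -0.015])

```text
time: 13.2
ee_pos: [0.6084, 0.0523, 0.1178]
eef_rot: [0.773, -0.601, 0.128, -0.161]
contact_force: [0.2, -0.2, 0.2]
gripper_width: 0.0427
```

Run:
```python
from plan import *
rows(tray(74,-4,-3),ori(-90),5)
```

```text
t 13.20 w [0.6084 0.0523 0.1178] tray mm [78.9 -3.3 36.4] yaw -89.3 zdev [-0.004  0.001] F tray [ 0.2 -0.3  0.2] grip 42.7 q [-0.06 -0.11  2.1   0.17  0.76  1.16]
n 5 dist 0.0397
[0.0001, 0.0009, 0.0079] [0.0007, 0.0001, 0.0026]
[0.0001, 0.001, 0.0079] [0.0007, 0.0001, 0.0026]
[0.0001, 0.001, 0.0079] [0.0007, 0.0001, 0.0026]
[0.0001, 0.001, 0.0079] [0.0007, 0.0001, 0.0026]
[0.0001, 0.001, 0.0079] [0.0007, 0.0001, 0.0026]
```

Emit:
send_rows(increments=[0.1, 0, 0, 0.008, 0.001, 0, 0.0025, 0.1, 0, 0, 0.008, 0.001, 0, 0.0025, 0.1, 0, 0.001, 0.008, 0.001, 0, 0.0025, 0.1, 0, 0.001, 0.008, 0, 0, 0.0025, 0.1, 0, 0.001, 0.007, 0, 0, 0.0025])

```text
time: 13.82
ee_pos: [0.622, 0.0555, 0.0781]
eef_rot: [0.768, -0.605, 0.128, -0.163]
contact_force: [0.6, 0.8, 0.1]
gripper_width: 0.0428
```

Run:
```python
from plan import *
rows(tray(64,-4,-3),ori(-90),4)
```

```text
t 13.82 w [0.622  0.0555 0.0781] tray mm [75.4 -3.5 -5.6] yaw -90.0 zdev [-0.001  0.001] F tray [ 0.8  0.6 -0.2] grip 42.8 q [-0.05 -0.03  2.1   0.19  0.68  1.16]
n 4 dist 0.0118
[0.0001, 0.0029, -0.0007] [0.0002, 0.0002, 0.0]
[0.0001, 0.0029, -0.0007] [0.0002, 0.0002, 0.0]
[0.0001, 0.0029, -0.0007] [0.0002, 0.0002, 0.0]
[0.0001, 0.0029, -0.0007] [0.0002, 0.0002, 0.0]
```

Emit:
send_rows(increments=[0.1, 0, 0.003, -0.0015, 0, 0, 0, 0.1, 0, 0.003, -0.001, 0, 0, 0, 0.1, 0, 0.003, 0, 0, 0, 0, 0.1, 0, 0.003, 0, 0, 0, 0])

```text
time: 14.32
ee_pos: [0.6098, 0.0525, 0.0754]
eef_rot: [0.768, -0.605, 0.128, -0.163]
contact_force: [0.0, -0.3, -0.0]
gripper_width: 0.0431
```

Run:
```python
from plan import *
state()
```

```text
t 14.32 w [0.6098 0.0525 0.0754] tray mm [62.9 -3.4 -2.9] yaw -90.0 zdev [-0.     0.001] F tray [-0.  -0.3 -0. ] grip 43.1 q [-0.06 -0.05  2.13  0.19  0.67  1.15]
```

Emit:
send_rows(increments=[0.1, 0, 0.003, 0, 0, 0, 0, 0.1, 0, 0.003, 0, 0, 0, 0, 0.1, 0, 0.003, 0, 0, 0, 0])

```text
time: 14.7
ee_pos: [0.6045, 0.0509, 0.0747]
eef_rot: [0.767, -0.606, 0.131, -0.167]
contact_force: [6.7, 5.3, 2.4]
gripper_width: 0.0429
```

Run:
```python
from plan import *
state()
```

```text
t 14.70 w [0.6045 0.0509 0.0747] tray mm [57.6 -3.8 -1.3] yaw -90.1 zdev [ 0.009 -0.001] F tray [ 8.   3.6 -1. ] grip 42.9 q [-0.06 -0.07  2.15  0.2   0.66  1.14]
```

Emit:
send_rows(increments=[0.1, 0, 0.005, 0.001, -0.008, 0, 0, 0.1, 0, 0.007, 0.001, -0.008, 0, 0])

```text
time: 14.95
ee_pos: [0.6038, 0.0502, 0.0769]
eef_rot: [0.765, -0.607, 0.134, -0.169]
contact_force: [10.9, 9.0, 4.9]
gripper_width: 0.043
```

Run:
```python
from plan import *
state()
s=manip.snapshot("scene"); crop(s,"pics/i_scene.png",275,160,365,245,8)
state()
```

```text
t 14.95 w [0.6038 0.0502 0.0769] tray mm [57.6 -4.3  1. ] yaw -90.4 zdev [ 0.017 -0.003] F tray [13.6  6.2 -0.7] grip 43.0 q [-0.07 -0.08  2.15  0.2   0.66  1.14]
t 15.00 w [0.6037 0.0502 0.0771] tray mm [57.7 -4.2  1.2] yaw -90.4 zdev [ 0.017 -0.003] F tray [11.7  4.8 -1.4] grip 43.0 q [-0.07 -0.08  2.15  0.2   0.66  1.14]
```

View pics/i_scene.png

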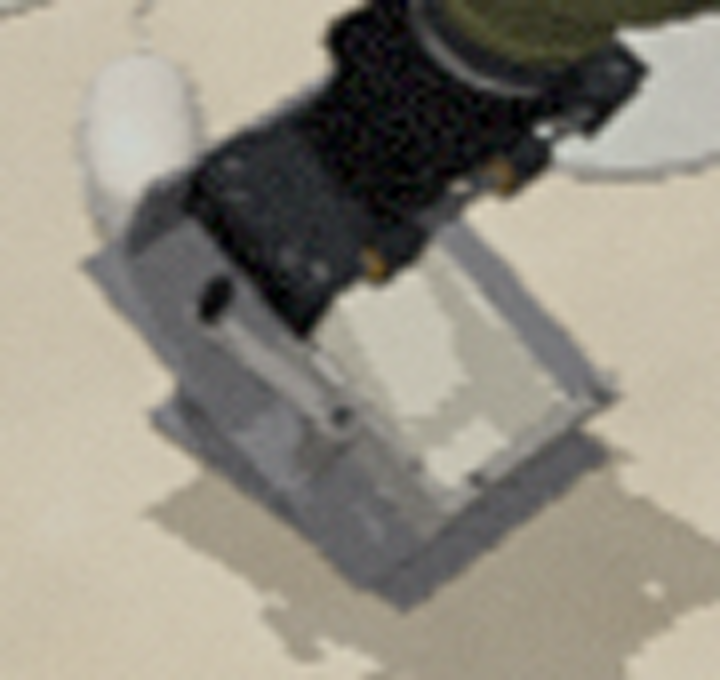

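Emit:
send_rows(increments=[0.1, 0, -0.008, 0, -0.01, 0, 0, 0.1, 0, -0.012, 0, -0.007, 0, 0.006, 0.1, 0, -0.002, -0.03, 0, 0, 0, 0.1, 0, 0, -0.05, 0, 0, 0, 0.1, 0, 0.01, -0.03, 0, 0, 0])

```text
time: 15.62
ee_pos: [0.5701, 0.0427, 0.1823]
eef_rot: [0.765, -0.611, 0.125, -0.16]
contact_force: [-0.6, -0.9, 0.3]
gripper_width: 0.0427
```

Run:
```python
from plan import *
s=manip.snapshot("scene"); crop(s,"pics/j_scene.png",275,160,365,245,8)
rows(tray(0,-72,85),ori(0),10)
```

```text
t 15.68 w [0.5697 0.0424 0.1848] tray mm [ 69.6  -4.  113.8] yaw -90.7 zdev [-0.009 -0.002] F tray [2.3 0.  0.5] grip 42.7 q [-0.08 -0.28  2.12  0.16  0.91  1.19]
n 10 dist 0.1015
[0.0069, 0.0068, 0.003] [0.0008, 0.0005, -0.1583]
[0.0057, 0.0078, 0.003] [0.0008, 0.0005, -0.1583]
[0.0044, 0.0087, 0.0029] [0.0008, 0.0005, -0.1583]
[0.003, 0.0092, 0.0029] [0.0008, 0.0005, -0.1583]
[0.0015, 0.0096, 0.0029] [0.0008, 0.0005, -0.1583]
[-0.0, 0.0097, 0.0029] [0.0008, 0.0005, -0.1583]
[-0.0016, 0.0096, 0.0029] [0.0008, 0.0005, -0.1583]
[-0.0031, 0.0092, 0.0029] [0.0008, 0.0005, -0.1583]
[-0.0045, 0.0086, 0.0029] [0.0008, 0.0005, -0.1583]
[-0.0058, 0.0078, 0.0029] [0.0008, 0.0005, -0.1583]
```

View pics/j_scene.png

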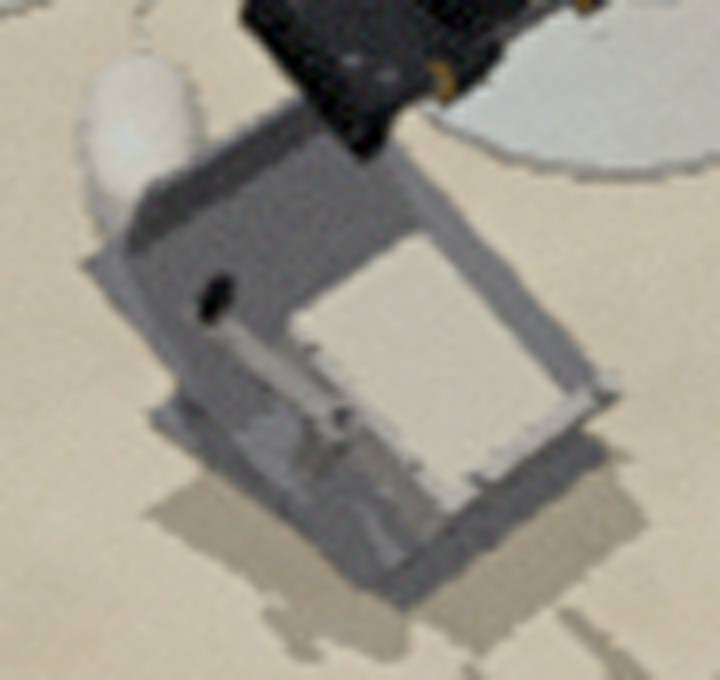

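Emit:
send_rows(increments=[0.1, 0.007, 0.007, 0.001, 0, 0, -0.16, 0.1, 0.006, 0.008, 0.001, 0, 0, -0.16, 0.1, 0.0045, 0.0085, 0.001, 0, 0, -0.16, 0.1, 0.003, 0.009, 0.002, 0, 0, -0.16, 0.1, 0.0015, 0.0095, 0.002, 0, 0, -0.16])

```text
time: 16.3
ee_pos: [0.5504, 0.0007, 0.1625]
eef_rot: [0.946, -0.253, 0.178, -0.095]
contact_force: [-0.4, 1.6, 0.4]
gripper_width: 0.0426
```

Emit:
send_rows(increments=[0.1, 0, 0.0095, 0.002, 0, 0, -0.16, 0.1, -0.0015, 0.0095, 0.003, 0, 0, -0.16, 0.1, -0.003, 0.009, 0.003, 0, 0, -0.16, 0.1, -0.0045, 0.009, 0.003, 0, 0, -0.16, 0.1, -0.006, 0.009, 0.003, 0, 0, -0.12])

```text
time: 16.92
ee_pos: [0.5336, -0.0424, 0.1303]
eef_rot: [0.972, 0.129, 0.196, -0.021]
contact_force: [0.5, -0.0, 0.2]
gripper_width: 0.0426
```

Run:
```python
from plan import *
rows(tray(0,-68,30),ori(0),5)
```

```text
t 16.93 w [ 0.5336 -0.0424  0.1303] tray mm [ -2.7 -77.9  86.3] yaw 1.5 zdev [-0.023  0.001] F tray [ 0.5 -0.1 -0. ] grip 42.6 q [-0.29 -0.3   2.23  0.25  0.88 -0.68]
n 5 dist 0.0573
[0.0009, -0.002, 0.0113] [-0.0002, 0.0046, 0.0054]
[0.0008, -0.002, 0.0113] [-0.0002, 0.0046, 0.0054]
[0.0007, -0.002, 0.0113] [-0.0002, 0.0046, 0.0054]
[0.0007, -0.002, 0.0113] [-0.0002, 0.0046, 0.0054]
[0.0006, -0.002, 0.0113] [-0.0002, 0.0046, 0.0054]
```

Emit:
send_rows(increments=[0.1, 0.001, -0.002, 0.0115, 0, 0.0045, 0.0055, 0.1, 0.001, -0.002, 0.0115, 0, 0.0045, 0.0055, 0.1, 0.0005, -0.002, 0.0115, 0, 0.0045, 0.0055, 0.1, 0.0005, -0.002, 0.0115, 0, 0.0045, 0.0055, 0.1, 0.0005, -0.002, 0.0115, 0, 0.0045, 0.005])

```text
time: 17.55
ee_pos: [0.5576, -0.0249, 0.0735]
eef_rot: [0.972, 0.111, 0.205, -0.026]
contact_force: [-0.4, 0.4, -0.5]
gripper_width: 0.0426
```

Run:
```python
from plan import *
rows(tray(0,-66,-2),ori(0),4)
```

```text
t 17.55 w [ 0.5576 -0.0249  0.0735] tray mm [ -0.8 -66.6  23.3] yaw -0.5 zdev [-0.002  0.002] F tray [-0.4  0.5 -0.3] grip 42.6 q [-0.24 -0.17  2.24  0.29  0.72 -0.65]
n 4 dist 0.0253
[0.0002, -0.0001, 0.0063] [-0.0006, 0.0005, -0.0021]
[0.0002, -0.0001, 0.0063] [-0.0006, 0.0005, -0.0021]
[0.0002, -0.0001, 0.0063] [-0.0006, 0.0005, -0.0021]
[0.0002, -0.0001, 0.0063] [-0.0006, 0.0005, -0.0021]
```

Emit:
send_rows(increments=[0.1, 0, 0, 0.006, 0, 0, -0.002, 0.1, 0, 0, 0.006, 0, 0, -0.002, 0.1, 0, 0, 0.006, 0, 0, -0.002, 0.1, 0, -0.006, 0.005, 0, 0, -0.002, 0.1, 0, -0.006, 0, 0, 0, 0])

```text
time: 18.18
ee_pos: [0.5644, -0.0102, 0.0504]
eef_rot: [0.972, 0.115, 0.205, -0.026]
contact_force: [0.5, -0.4, -0.2]
gripper_width: 0.0426
```

Run:
```python
from plan import *
state()
```

```text
t 18.18 w [ 0.5644 -0.0102  0.0504] tray mm [ -1.  -53.8  -1.9] yaw -0.0 zdev [-0.003  0.003] F tray [ 0.3 -0.5 -0.3] grip 42.6 q [-0.2  -0.12  2.24  0.29  0.67 -0.63]
```

Emit:
send_rows(increments=[0.1, 0, -0.004, 0, 0, 0, 0, 0.1, 0, -0.003, 0, 0, 0, 0, 0.1, 0, -0.003, 0, 0, 0, 0, 0.1, 0, -0.003, 0, 0.004, 0, 0])

```text
time: 18.68
ee_pos: [0.5625, -0.0006, 0.0515]
eef_rot: [0.971, 0.117, 0.207, -0.022]
contact_force: [-0.5, -19.5, -3.1]
gripper_width: 0.043
```

Run:
```python
from plan import *
state()
```

```text
t 18.68 w [ 0.5625 -0.0006  0.0515] tray mm [ -0.2 -44.1  -1. ] yaw 0.2 zdev [ 0.    -0.004] F tray [ -5.9 -18.9  -0.8] grip 43.0 q [-0.18 -0.13  2.24  0.27  0.66 -0.6 ]
```

Emit:
send_rows(increments=[0.1, -0.003, -0.001, 0, 0, 0, 0, 0.1, -0.003, -0.001, 0, 0, 0, 0])

```text
time: 18.92
ee_pos: [0.559, -0.0018, 0.0512]
eef_rot: [0.971, 0.116, 0.21, -0.02]
contact_force: [2.7, -4.0, -0.4]
gripper_width: 0.0429
```

Run:
```python
from plan import *
state()
```

```text
t 18.93 w [ 0.559  -0.0018  0.0512] tray mm [ -3.7 -44.4   0.1] yaw 0.2 zdev [ 0.006 -0.008] F tray [ 1.4 -4.5 -1. ] grip 42.9 q [-0.18 -0.14  2.26  0.27  0.65 -0.6 ]
```

Emit:
send_rows(increments=[0.1, 0, 0.008, 0, 0.005, 0, 0, 0.1, 0, 0.012, 0, 0, 0, 0, 0.1, 0, 0.012, -0.01, 0, 0, 0, 0.1, 0, 0, -0.04, 0, 0, 0, 0.1, 0, 0, -0.05, 0, 0, 0])

```text
time: 19.55
ee_pos: [0.5225, -0.0438, 0.1397]
eef_rot: [0.972, 0.117, 0.203, -0.026]
contact_force: [0.7, -0.8, -0.2]
gripper_width: 0.0429
```

```bash
cat > ov.py <<'E'
from fit import *
import sys
a,b=np.load("scene2.npz"),np.load("top2.npz")
p0=np.load("pose.npy").copy();p0[4:]=0
for n,s,(x0,y0,x1,y1) in (("s",a,(275,160,365,245)),("t",b,(295,145,375,225))):
    X=cloud(s).reshape(-1,3);R,t=TR(p0);L=(X-t)@R
    m=np.all((L>[-.07,-.09,-.012])&(L<[.135,.09,.06]),1)&(X[:,2]>.012)
    r,f=fit([X[m]],p0);print(n,np.round(r.x,4),r.cost,np.mean(f(r.x)))
    # overlay: fit-in-plane
    R,t=TR(r.x);k=8
    im=cv2.resize(s["pixels"][y0:y1,x0:x1],None,fx=k,fy=k,interpolation=cv2.INTER_CUBIC)
    for l,h,c in [(l,h,(0,255,0)) for l,h in boxes]+[(np.array([-.045,-.035,0]),np.array([.045,.035,.02]),(0,0,255))]:
        V=np.array([[ (l,h)[i][0],(l,h)[j][1],(l,h)[q][2]] for i in (0,1) for j in (0,1) for q in (0,1)])
        P=(proj(s,V@R.T+t)-[x0,y0]+.5)*k
        for i in range(8):
            for bb in (1,2,4):
                if not i&bb: cv2.line(im,tuple(np.int32(P[i])),tuple(np.int32(P[i|bb])),c,1)
    cv2.imwrite(f"pics/ov2_{n}.png",im)
E
python3 - <<'E'
from plan import *
state()
for n in ("scene","top"):
    s=manip.snapshot(n);np.savez(f"{n}2.npz",**s)
E
python3 ov.py
```

```text
t 19.55 w [ 0.5225 -0.0438  0.1397] tray mm [ -9.1 -76.7  99.5] yaw 0.1 zdev [-0.006  0.005] F tray [ 0.3 -0.9 -0.4] grip 42.9 q [-0.31 -0.35  2.25  0.27  0.9  -0.68]
s [0.5519 0.0421 0.0532 0.2288 0.0027 0.0025 0.0096] 0.0036510200057663965 0.001662144564438641
t [0.5488 0.0426 0.0498 0.2322 0.0047 0.0024 0.0284] 0.004292426082613 0.0019704641771911883
```

View pics/ov2_s.png

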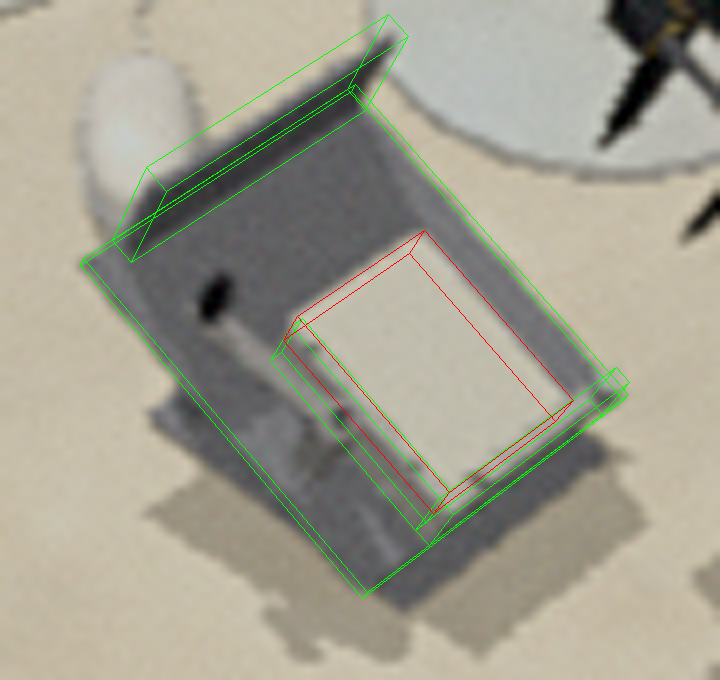

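View pics/ov2_t.png

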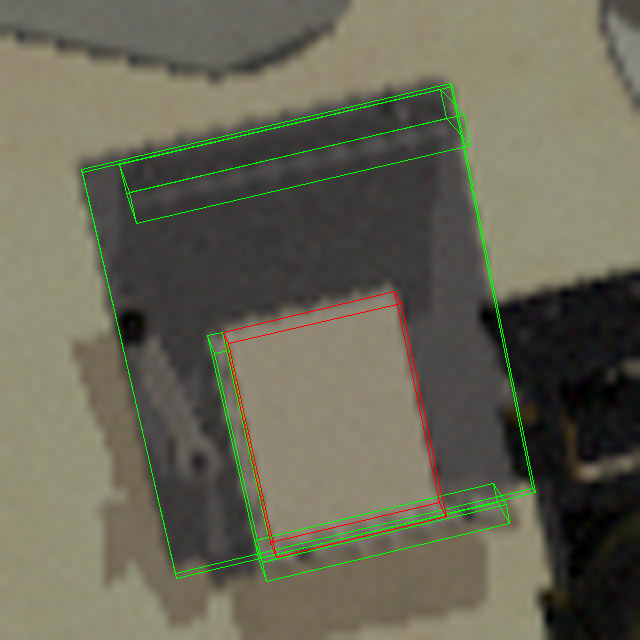

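```bash
cat > ov3.py <<'E'
from fit import *
a,b=np.load("scene2.npz"),np.load("top2.npz")
p=np.load("pose.npy");R,t=TR(p);t=t+R@[.0026,.00085,-.0005]
for n,s,(x0,y0,x1,y1) in (("s",a,(275,160,365,245)),("t",b,(295,145,375,225))):
    k=9
    im=cv2.resize(s["pixels"][y0:y1,x0:x1],None,fx=k,fy=k,interpolation=cv2.INTER_CUBIC);im=cv2.convertScaleAbs(im,alpha=1.2)
    for l,h,c in [(l,h,(0,255,0)) for l,h in boxes]+[(np.array([-.045,-.035,0]),np.array([.045,.035,.02]),(0,0,255))]:
        V=np.array([[ (l,h)[i][0],(l,h)[j][1],(l,h)[q][2]] for i in (0,1) for j in (0,1) for q in (0,1)])
        P=(proj(s,V@R.T+t)-[x0,y0]+.5)*k
        for i in range(8):
            for bb in (1,2,4):
                if not i&bb and i&1 and (i|bb)&1: cv2.line(im,tuple(np.int32(P[i])),tuple(np.int32(P[i|bb])),c,1)
    cv2.imwrite(f"pics/ov3_{n}.png",im)
E
python3 ov3.py
```

```text
(no output)
```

View pics/ov3_s.png

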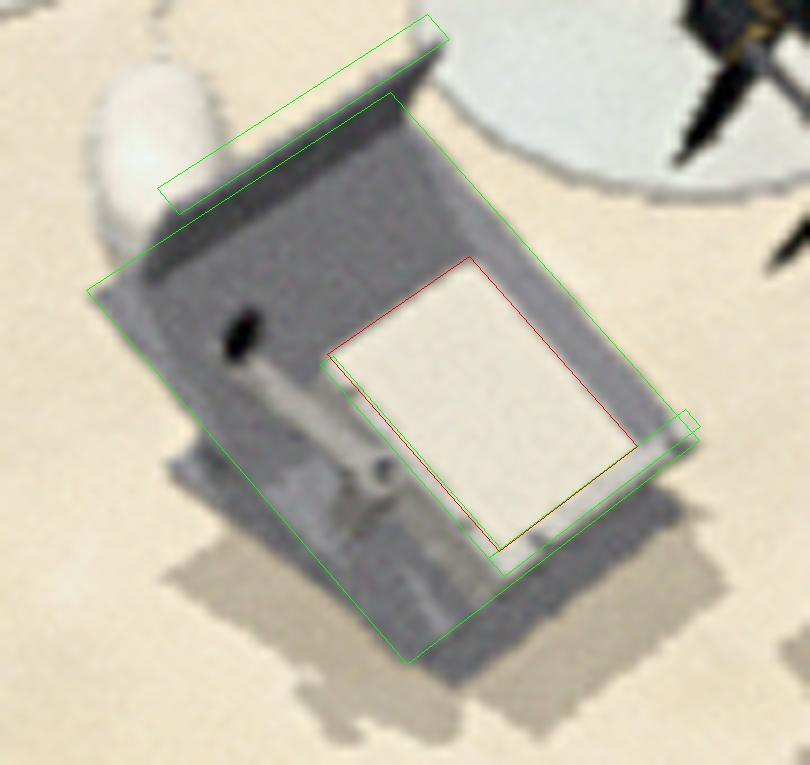

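View pics/ov3_t.png

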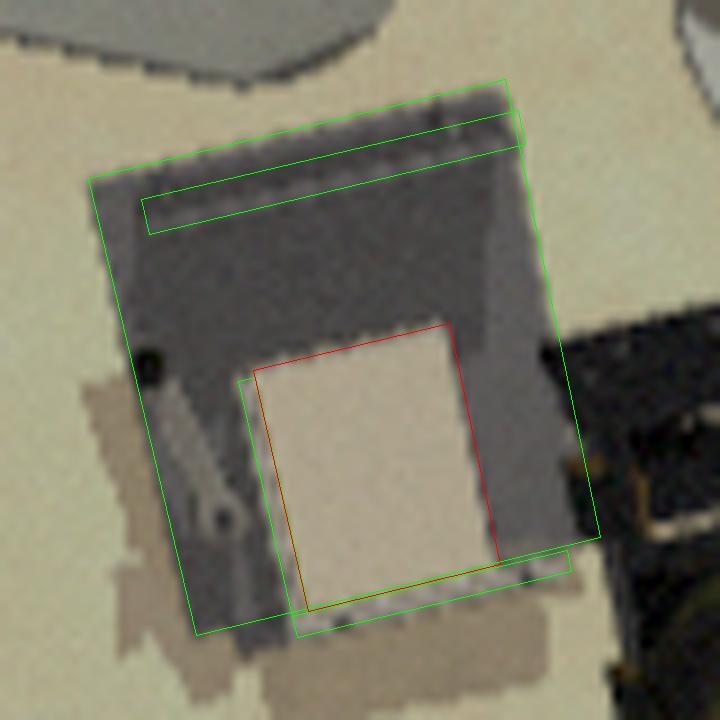

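```bash
python3 - <<'E'
import numpy as np
from fit import TR
p=np.load("pose.npy");R,t=TR(p);p[:3]=t+R@[.0026,.00085,-.0005];np.save("pose.npy",p)
E
python3 - <<'E'
from plan import *
for f in ("scene2","top2"):
    s=np.load(f+".npz");print(np.round(proj(s,[tray(64*np.cos(a),55-64*np.sin(a),54) for a in (-.4,-.3,-.2)]),1).tolist())
    C=cloud(s);L=((C-t)@R)*1000;g=s["pixels"].max(-1)
    m=(g<40)&np.all((L>[30,45,25])&(L<[90,105,60]),-1);v,u=np.nonzero(m);print(u.mean(),v.mean(),len(u),np.round(L[m].mean(0),1))
rows(tray(61,71,85),ori(-90),10)
E
```

```text
[[300.2, 197.8], [301.2, 196.2], [302.4, 194.8]]
301.25 197.08333333333334 12 [59.9 73.3 49.7]
[[308.4, 187.4], [310.2, 186.2], [312.0, 185.3]]
311.09090909090907 185.36363636363637 11 [62.6 70.5 52.2]
t 19.65 w [ 0.5261 -0.0452  0.1467] tray mm [ -5.9 -79.8 105. ] yaw 0.2 zdev [ 0.006 -0.002] F tray [ 1.3 -0.1 -0.5] grip 42.8 q [-0.31 -0.35  2.25  0.27  0.9  -0.68]
n 10 dist 0.1662
[0.0067, -0.0151, 0.002] [-0.0003, -0.0006, 0.1575]
[0.0043, -0.0159, 0.002] [-0.0003, -0.0006, 0.1575]
[0.0017, -0.0164, 0.002] [-0.0003, -0.0006, 0.1575]
[-0.0008, -0.0165, 0.002] [-0.0003, -0.0006, 0.1575]
[-0.0034, -0.0161, 0.002] [-0.0003, -0.0006, 0.1575]
[-0.0059, -0.0154, 0.002] [-0.0003, -0.0006, 0.1575]
[-0.0082, -0.0143, 0.002] [-0.0003, -0.0006, 0.1575]
[-0.0104, -0.0128, 0.002] [-0.0003, -0.0006, 0.1575]
[-0.0123, -0.011, 0.002] [-0.0003, -0.0006, 0.1575]
[-0.0138, -0.009, 0.002] [-0.0003, -0.0006, 0.1575]
```

Emit:
send_rows(increments=[0.1, 0.007, -0.015, 0.001, 0, 0, 0.16, 0.1, 0.0045, -0.016, 0.001, 0, 0, 0.16, 0.1, 0.002, -0.0165, 0.001, 0, 0, 0.16, 0.1, -0.001, -0.0165, 0.002, 0, 0, 0.16, 0.1, -0.0035, -0.016, 0.002, 0, 0, 0.16])

```text
time: 20.27
ee_pos: [0.5421, 0.0342, 0.155]
eef_rot: [0.935, -0.285, 0.182, -0.105]
contact_force: [0.7, -0.1, -0.2]
gripper_width: 0.0428
```

Emit:
send_rows(increments=[0.1, -0.006, -0.0155, 0.002, 0, 0, 0.16, 0.1, -0.008, -0.0145, 0.002, 0, 0, 0.16, 0.1, -0.0105, -0.013, 0.002, 0, 0, 0.16, 0.1, -0.0125, -0.011, 0.002, 0, 0, 0.15, 0.1, -0.014, -0.009, 0.002, 0, 0, 0.1])

```text
time: 20.9
ee_pos: [0.5618, 0.1157, 0.1583]
eef_rot: [0.765, -0.611, 0.128, -0.162]
contact_force: [0.1, -0.5, -0.6]
gripper_width: 0.0425
```

Run:
```python
from plan import *
rows(tray(61.5,72.7,62),ori(-90),4)
```

```text
t 20.90 w [0.5618 0.1157 0.1583] tray mm [64.9 68.3 86.3] yaw -90.7 zdev [-0.003 -0.003] F tray [-0.2 -0.5 -0.5] grip 42.5 q [ 0.08 -0.26  2.15  0.08  0.84  1.38]
n 4 dist 0.0249
[-0.0011, 0.0008, 0.0061] [0.0007, -0.0006, -0.0031]
[-0.0011, 0.0008, 0.0061] [0.0007, -0.0006, -0.0031]
[-0.0011, 0.0008, 0.0061] [0.0007, -0.0006, -0.0031]
[-0.0011, 0.0008, 0.0061] [0.0007, -0.0006, -0.0031]
```

Emit:
send_rows(increments=[0.1, -0.001, 0.001, 0.006, 0, 0, 0, 0.1, -0.001, 0.001, 0.006, 0, 0, 0, 0.1, -0.001, 0.001, 0.006, 0, 0, 0, 0.1, -0.001, 0.0005, 0.004, 0, 0, 0])

```text
time: 21.4
ee_pos: [0.5659, 0.1197, 0.1337]
eef_rot: [0.766, -0.609, 0.127, -0.161]
contact_force: [0.1, -0.9, -0.1]
gripper_width: 0.0429
```

Run:
```python
from plan import *
rows(tray(61.5,72.7,37),ori(-90),4)
for n in ["scene","top"]:
    s=manip.snapshot(n); crop(s,f"pics/k_{n}.png",260,130,350,220,8)
```

```text
t 21.40 w [0.5659 0.1197 0.1337] tray mm [59.3 71.3 61.8] yaw -90.5 zdev [-0.006 -0.003] F tray [-0.1 -0.9 -0.1] grip 42.9 q [ 0.09 -0.22  2.16  0.08  0.79  1.39]
n 4 dist 0.0249
[-0.0004, -0.0006, 0.0062] [0.0015, -0.0007, -0.0022]
[-0.0004, -0.0006, 0.0062] [0.0015, -0.0007, -0.0022]
[-0.0004, -0.0006, 0.0062] [0.0015, -0.0007, -0.0022]
[-0.0004, -0.0005, 0.0062] [0.0015, -0.0007, -0.0022]
```

View pics/k_scene.png

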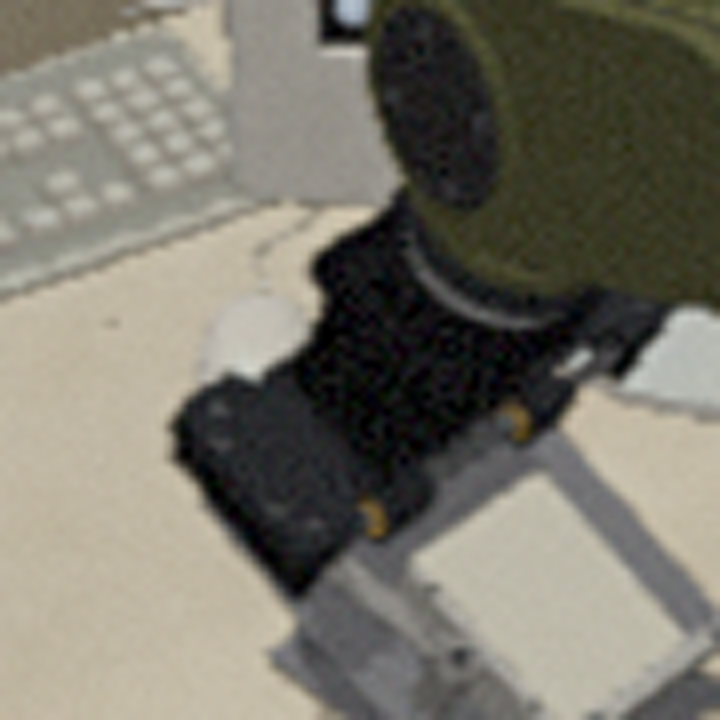

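View pics/k_top.png

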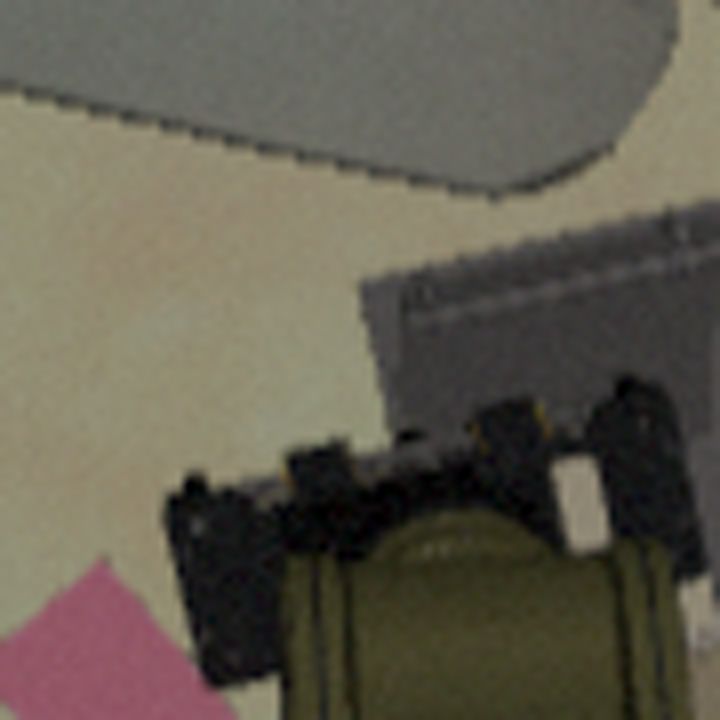

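Top view: the knob at (410,438) sits centred between the two finger carriages at (320,465) and (512,430). I'll go down.

Emit:
send_rows(increments=[0.1, -0.0005, -0.0005, 0.006, 0.0015, 0, 0, 0.1, -0.0005, -0.0005, 0.006, 0.0015, 0, 0, 0.1, 0, -0.0005, 0.006, 0.0015, 0, 0, 0.1, 0, -0.0005, 0.006, 0, 0, 0])

```text
time: 22.0
ee_pos: [0.5779, 0.1236, 0.1121]
eef_rot: [0.766, -0.609, 0.129, -0.163]
contact_force: [0.4, -0.3, 0.2]
gripper_width: 0.0426
```

Emit:
send_rows(increments=[0.6, 0, 0, 0, 0, 0, 0, 0.6, 0, 0, 0, 0, 0, 0, 0.6, 0, 0, 0, 0, 0, 0], newtons=5)

```text
time: 22.38
ee_pos: [0.5778, 0.1236, 0.1114]
eef_rot: [0.766, -0.609, 0.129, -0.163]
contact_force: [0.3, -0.1, 0.6]
gripper_width: 0.0206
```

Run:
```python
from plan import *
state()
```

```text
t 22.38 w [0.5778 0.1236 0.1114] tray mm [61.7 72.3 36.3] yaw -90.5 zdev [-0.001 -0.003] F tray [ 0.5 -0.2  0.5] grip 20.6 q [ 0.09 -0.16  2.16  0.08  0.73  1.39]
```

```bash
cat > arc.py <<'E'
from plan import *
import sys
def arc(th0,th1,y0,y1,n,r=64,z=36.5):
    s,Rt=state();P=s["ee_pos"];
    for i in range(1,n+1):
        a=th0+(th1-th0)*i/n;yw=y0+(y1-y0)*i/n
        Pn=tray(r*np.cos(a),55-r*np.sin(a),z);Rn=ori(yw)
        print(np.round(a,2),np.round(Rt.T@(Pn-P),4).tolist(),np.round(Ro.from_matrix(Rt.T@Rn).as_rotvec(),3).tolist())
        P,Rt=Pn,Rn
arc(*[float(v) for v in sys.argv[1:5]],int(sys.argv[5]))
E
python3 arc.py -.28 .42 -90.5 -112 5
```

```text
t 22.38 w [0.5778 0.1236 0.1114] tray mm [61.7 72.3 36.3] yaw -90.5 zdev [-0.001 -0.003] F tray [ 0.5 -0.2  0.5] grip 20.6 q [ 0.09 -0.16  2.16  0.08  0.73  1.39]
-0.14 [0.0083, -0.0017, -0.0002] [0.001, -0.003, 0.075]
-0.0 [0.0088, -0.0014, 0.0] [0.0, -0.0, 0.075]
0.14 [0.0089, -0.0008, 0.0] [-0.0, 0.0, 0.075]
0.28 [0.009, -0.0002, 0.0] [-0.0, -0.0, 0.075]
0.42 [0.0089, 0.0004, -0.0] [0.0, -0.0, 0.075]
```

Emit:
send_rows(increments=[0.6, 0.0085, -0.0015, 0, 0.001, -0.002, 0.075, 0.6, 0.009, -0.0015, 0, 0, 0, 0.075, 0.6, 0.009, -0.001, 0, 0, 0, 0.075, 0.6, 0.009, 0, 0, 0, 0, 0.075, 0.6, 0.009, 0.0005, 0, 0, 0, 0.075])

```text
time: 23.0
ee_pos: [0.5855, 0.0805, 0.1116]
eef_rot: [-0.634, 0.744, -0.094, 0.187]
contact_force: [-0.4, 0.5, 0.0]
gripper_width: 0.0192
```

```bash
python3 arc.py .35 1.05 -112 -134 5
```

```text
t 23.00 w [0.5855 0.0805 0.1116] tray mm [59.4 28.5 37.5] yaw -112.6 zdev [0.003 0.001] F tray [-0.2  0.6  0.1] grip 19.2 q [-0.   -0.16  2.16  0.15  0.74  1.64]
0.49 [0.0045, 0.0013, 0.001] [-0.003, 0.002, 0.066]
0.63 [0.0089, 0.0009, 0.0] [-0.0, 0.0, 0.077]
0.77 [0.0088, 0.0014, 0.0] [0.0, -0.0, 0.077]
0.91 [0.0087, 0.002, -0.0] [-0.0, -0.0, 0.077]
1.05 [0.0086, 0.0026, 0.0] [-0.0, -0.0, 0.077]
```

Emit:
send_rows(increments=[0.6, 0.0065, 0.001, 0.001, -0.002, 0, 0.07, 0.6, 0.009, 0.001, 0, 0, 0, 0.077, 0.6, 0.009, 0.0015, 0, 0, 0, 0.077, 0.6, 0.009, 0.002, 0, 0, 0, 0.077, 0.6, 0.009, 0.0025, 0, 0, 0, 0.077])

```text
time: 23.62
ee_pos: [0.5687, 0.043, 0.1009]
eef_rot: [-0.478, 0.853, -0.056, 0.203]
contact_force: [0.7, 0.7, -0.1]
gripper_width: 0.0187
```

```bash
python3 arc.py 1.05 1.5 -134 -150 4
python3 - <<'E'
from plan import *
s=manip.snapshot("scene"); crop(s,"pics/l_scene.png",275,150,365,245,7)
E
```

```text
t 23.62 w [0.5687 0.043  0.1009] tray mm [32.1 -3.9 38. ] yaw -135.0 zdev [0.006 0.002] F tray [ 0.7  0.5 -0.5] grip 18.7 q [-0.09 -0.2   2.21  0.2   0.73  1.91]
1.16 [0.0046, 0.0048, 0.0015] [-0.003, 0.006, 0.052]
1.27 [0.0067, 0.0027, -0.0] [0.0, -0.0, 0.07]
1.39 [0.0066, 0.003, 0.0] [0.0, 0.0, 0.07]
1.5 [0.0064, 0.0032, -0.0] [-0.0, 0.0, 0.07]
```

View pics/l_scene.png

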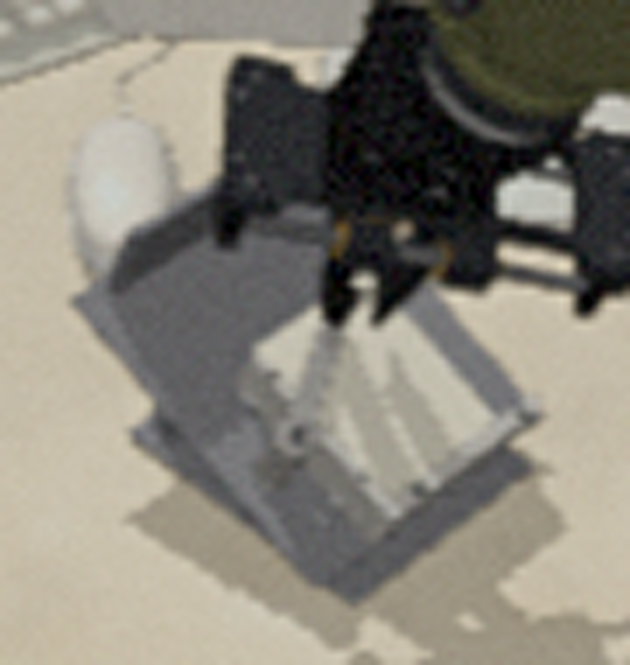

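Emit:
send_rows(increments=[0.6, 0.0055, 0.004, 0.0015, -0.003, 0.003, 0.055, 0.6, 0.007, 0.003, 0, 0, 0, 0.07, 0.6, 0.007, 0.003, 0, 0, 0, 0.07, 0.6, 0.0065, 0.003, 0, 0, 0, 0.07])

```text
time: 24.18
ee_pos: [0.5462, 0.0303, 0.0894]
eef_rot: [-0.358, 0.91, -0.029, 0.209]
contact_force: [1.2, 0.8, 0.1]
gripper_width: 0.0185
```

```bash
python3 arc.py 1.45 1.7 -150 -160 4
```

```text
t 24.18 w [0.5462 0.0303 0.0894] tray mm [  4.8 -11.   37.6] yaw -150.6 zdev [0.006 0.001] F tray [ 1.3  0.5 -0.5] grip 18.5 q [-0.12 -0.24  2.26  0.22  0.73  2.14]
1.51 [-0.0001, 0.0024, 0.0011] [-0.002, 0.006, 0.033]
1.58 [0.0036, 0.0018, 0.0] [0.0, -0.0, 0.044]
1.64 [0.0036, 0.0018, 0.0] [-0.0, 0.0, 0.044]
1.7 [0.0035, 0.0019, 0.0] [0.0, -0.0, 0.044]
```

Emit:
send_rows(increments=[0.6, 0.003, 0.002, 0.0005, -0.002, 0.003, 0.03, 0.6, 0.0035, 0.002, 0, 0, 0, 0.04, 0.6, 0.0035, 0.002, 0, 0, 0, 0])

```text
time: 24.55
ee_pos: [0.5377, 0.0287, 0.0861]
eef_rot: [-0.325, 0.922, -0.022, 0.211]
contact_force: [10.2, 5.7, -2.0]
gripper_width: 0.0187
```

Run:
```python
from plan import *
state()
```

```text
t 24.55 w [0.5377 0.0287 0.0861] tray mm [ -4.5 -10.6  38.1] yaw -154.7 zdev [ 0.008 -0.001] F tray [ 9.4  3.2 -6.4] grip 18.7 q [-0.13 -0.26  2.28  0.22  0.72  2.2 ]
```

Emit:
send_rows(increments=[0.4, -0.003, -0.0015, 0, 0, 0, 0, 0.3, 0, 0, 0, 0, 0, 0, 0.3, 0, 0, 0, 0, 0, 0, 0.3, 0, 0, -0.01, 0, 0, 0, 0.3, 0, 0, -0.03, 0, 0, 0])

```text
time: 25.18
ee_pos: [0.5218, 0.0258, 0.1217]
eef_rot: [-0.326, 0.922, -0.02, 0.207]
contact_force: [0.3, 1.1, 0.3]
gripper_width: 0.0336
```

Emit:
send_rows(increments=[0.3, 0, 0, -0.06, 0, 0, 0, 0.3, 0, 0, -0.06, 0, 0, 0, 0.3, 0, 0, 0, 0, 0, 0])

```text
time: 25.55
ee_pos: [0.4728, 0.0134, 0.2392]
eef_rot: [-0.326, 0.922, -0.022, 0.209]
contact_force: [0.4, -0.1, 0.2]
gripper_width: 0.0333
```

```bash
python3 - <<'E'
from plan import *
state()
for n in ("scene","top"):
    s=manip.snapshot(n);np.savez(f"{n}2.npz",**s); crop(s,f"pics/m_{n}.png",275,150,365,240,8)
    print(np.round((proj(s,[tray(64*np.cos(a),55-64*np.sin(a),54) for a in (1.4,1.48,1.57)])-[275,150]+.5)*8).tolist())
    C=cloud(s);L=((C-t)@R)*1000;g=s["pixels"].max(-1)
    m=(g<45)&np.all((L>[-30,-30,25])&(L<[40,20,60]),-1);v,u=np.nonzero(m);print(u.mean(),v.mean(),len(u),np.round(L[m].mean(0),1))
E
python3 ov3.py
```

```text
t 25.55 w [0.4728 0.0134 0.2392] tray mm [ -3.2 -10.3 205. ] yaw -154.6 zdev [ 0.006 -0.001] F tray [ 0.5 -0.2  0. ] grip 33.3 q [-0.19 -0.6   2.25  0.19  1.11  2.22]
[[454.0, 365.0], [464.0, 374.0], [474.0, 385.0]]
332.7 199.9 10 [-2.4 -5.1 47. ]
[[522.0, 368.0], [526.0, 380.0], [530.0, 393.0]]
nan nan 0 [nan nan nan]<stdin>:7: RuntimeWarning: Mean of empty slice.
  ret = ret.dtype.type(ret / rcount)
  ret = um.true_divide(
```

View pics/m_scene.png

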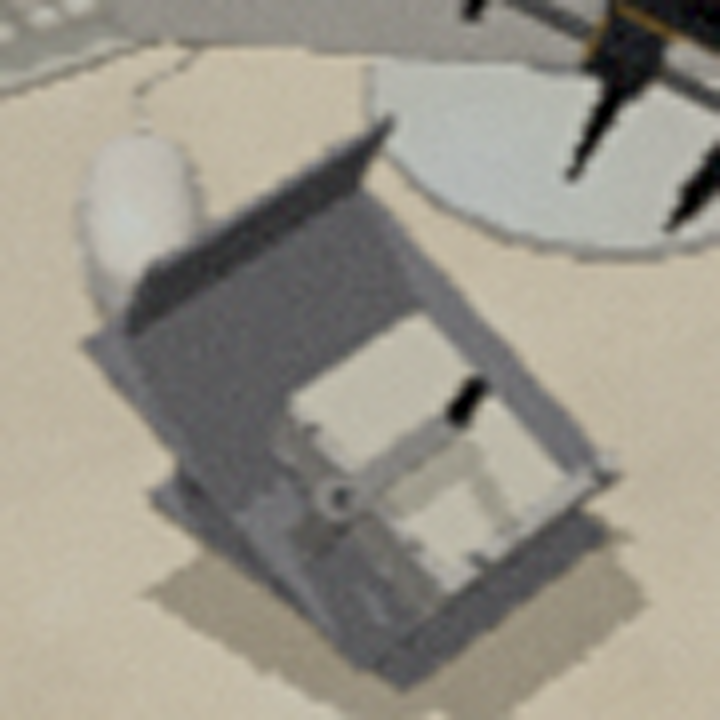

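View pics/m_top.png

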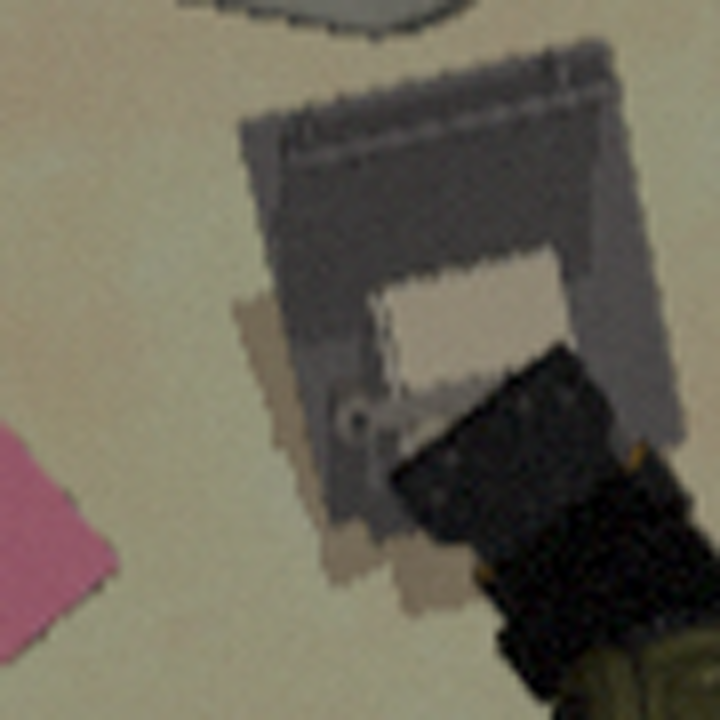

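Emit:
send_rows(increments=[0.3, 0.03, 0.015, -0.03, 0, 0, 0, 0.3, 0.04, 0.02, -0.03, 0, 0, 0, 0.3, 0, 0, 0, 0, 0, 0])

```text
time: 26.02
ee_pos: [0.3739, -0.0065, 0.2508]
eef_rot: [-0.327, 0.923, -0.017, 0.2]
contact_force: [0.4, -0.5, 0.1]
gripper_width: 0.0333
```

```bash
python3 - <<'E'
from plan import *
state()
for n in ("scene","top"):
    s=manip.snapshot(n);np.savez(f"{n}2.npz",**s);cv2.imwrite(f"pics/n_{n}.png",s["pixels"])
E
sed -i 's/t=t+R@\[.*$/pass/' ov3.py; python3 ov3.py
```

```text
t 26.02 w [ 0.3739 -0.0065  0.2508] tray mm [-90.5  -6.6 256.7] yaw -154.6 zdev [-0.014  0.008] F tray [ 0.3 -0.5  0. ] grip 33.3 q [-0.34 -0.9   2.38  0.23  1.33  2.1 ]
```

View pics/ov3_s.png

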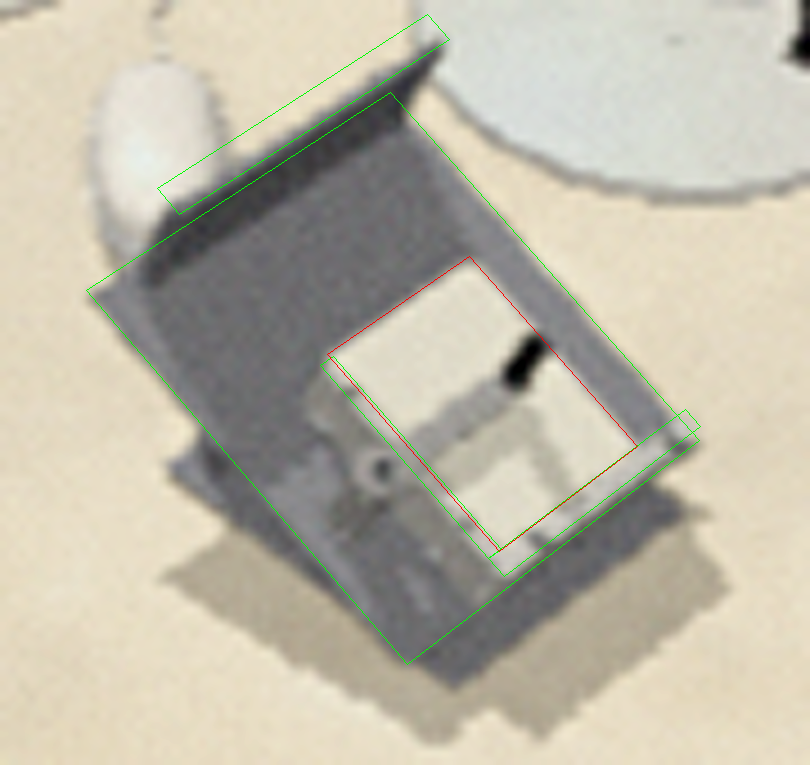

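View pics/ov3_t.png

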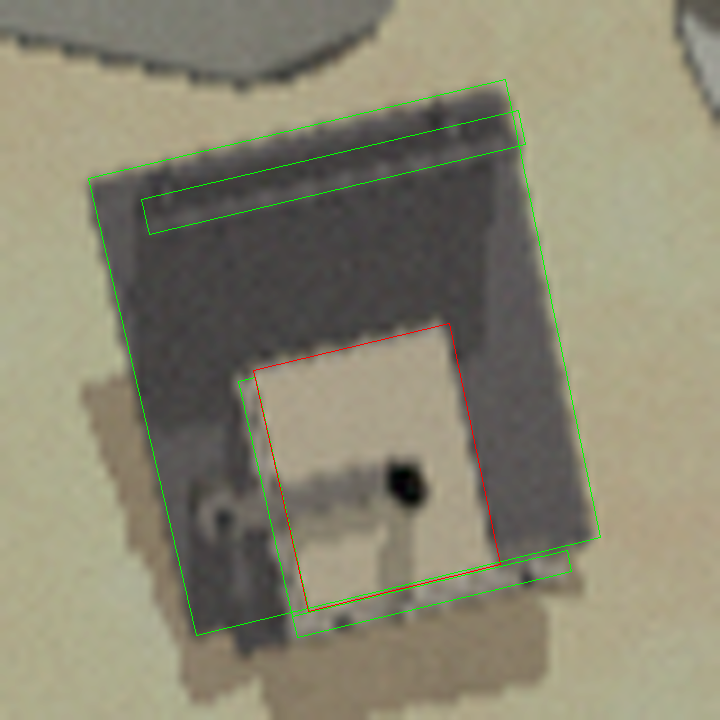

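View pics/n_scene.png

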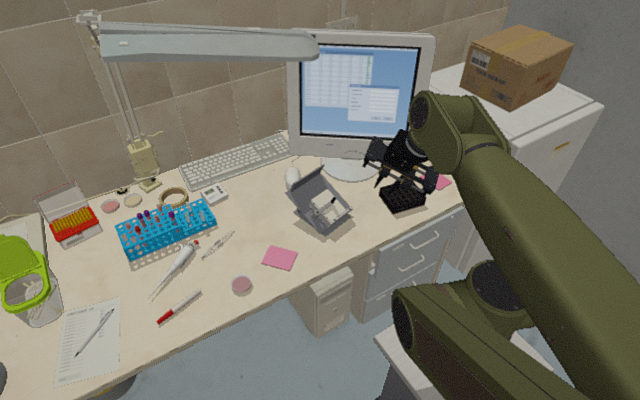

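Run:
```python
from rig import manip
print(manip.get_state()["joint_velocities"].round(3)); print(manip.sign_off())
```

```text
[ 0.015  0.051 -0.012  0.    -0.003  0.001]
the job is handed in; nothing more can be done
None
```

I squared the four plates against the front and left fences, swung the keeper arm over the stack to its stop, and handed the job in at about 26 s. No verdict was reported.

- **Plates:** I pushed all four at once, twice downhill and twice to the left, with the gripper's two fingers spread. Each push ended at a hard stop, about 14 N downhill and 19–31 N to the left. In both final camera views the top plate's edges lie on the squared outline to within about a pixel (roughly 2–3 mm). The stack did not visibly move while the keeper swung.
- **Keeper:** I caged the knob loosely between the fingers and swung it until it met about 10 N at the stop. In the scene view the knob sits where a keeper angle of about 1.57 rad predicts. The arm is clear, and the last force readings were near zero.
- **Bystanders:** the tube block, petri dish and marker look unmoved in the final scene picture, but I did not measure them.

**Disagreements and gaps:**
- My first camera fit of the tray disagreed with the contact stops by 2.6 mm along x and 0.9 mm along y. I took the contact values as right. With that shift the plates and front fence line up in the images, but the back wall still sits a few millimetres off.
- The first downhill push stopped about 1 mm short of the second.
- The three lower plates were barely visible to the cameras. Their squareness rests on the flat finger faces pushing all four together, not on a direct check.

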